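# Pack the dispatch caddy with soil samples

## Task

Pack the amber sample glasses for dispatch: first stand the red-, yellow- and blue-capped jars each in the caddy holder of its own cap colour, and only then, last of all, the white-capped tube in the steel canister of the caddy. The canister's packing is of unknown depth, so lower the tube gently until you feel it touch the packing before you let go, without pressing it in hard, and set the jars down without dropping or slamming them. All four must be left standing upright; leave the green-capped jar and the black-capped tube where they stand.

Things in the scene. Friction and masses are not known exactly. Their poses are not given: they have to be found in the camera images.
- jar_red_mid (a point): Closed amber glass jar with a paper band and a red screw cap, standing upright; 40 mm diameter, 75 mm tall in all (the cap is the top 19 mm, 38 mm diameter), about 80 to 150 g. The point is at its centre, 37.5 mm above its underside; z up along its axis. Belongs in the red holder. Taken from above by its upper part (15 to 20 mm above the centre) the fingers stay clear of the holder's walls.
- jar_yellow_mid (a point): Closed amber glass jar with a paper band and a yellow screw cap, standing upright; 40 mm diameter, 75 mm tall in all (the cap is the top 19 mm, 38 mm diameter), about 80 to 150 g. The point is at its centre, 37.5 mm above its underside; z up along its axis. Belongs in the yellow holder. Taken from above by its upper part (15 to 20 mm above the centre) the fingers stay clear of the holder's walls.
- jar_blue_mid (a point): Closed amber glass jar with a paper band and a blue screw cap, standing upright; 40 mm diameter, 75 mm tall in all (the cap is the top 19 mm, 38 mm diameter), about 80 to 150 g. The point is at its centre, 37.5 mm above its underside; z up along its axis. Belongs in the blue holder. Taken from above by its upper part (15 to 20 mm above the centre) the fingers stay clear of the holder's walls.
- tube_white_mid (a point): Closed slim amber glass tube with a paper band and a white screw cap, standing upright; 30 mm diameter, 110 mm tall in all (the cap is the top 20 mm, 34 mm diameter), about 60 to 110 g. The point is at its centre, 55 mm above its underside; z up along its axis. Belongs in the canister. Take it by the cap (centre of the cap 45 mm above this point), so that the fingers stay above the canister's rim.
- holder_red: Square open-topped red plastic holder, fixed in the aluminium dispatch caddy: 66 x 66 mm outside, 58 x 58 mm inside, 20 mm tall, floor 4 mm thick. Origin: centre of its underside, 4 mm above the bench; z up. The caddy (fixed, 94 x 300 mm, rim 18 mm above the bench) holds the three holders and the canister in one straight row along this body's y axis, 70 mm apart, in an order that varies.
- holder_yellow: Square open-topped yellow plastic holder, fixed in the aluminium dispatch caddy: 66 x 66 mm outside, 58 x 58 mm inside, 20 mm tall, floor 4 mm thick. Origin: centre of its underside, 4 mm above the bench; z up. The caddy (fixed, 94 x 300 mm, rim 18 mm above the bench) holds the three holders and the canister in one straight row along this body's y axis, 70 mm apart, in an order that varies.
- holder_blue: Square open-topped blue plastic holder, fixed in the aluminium dispatch caddy: 66 x 66 mm outside, 58 x 58 mm inside, 20 mm tall, floor 4 mm thick. Origin: centre of its underside, 4 mm above the bench; z up. The caddy (fixed, 94 x 300 mm, rim 18 mm above the bench) holds the three holders and the canister in one straight row along this body's y axis, 70 mm apart, in an order that varies.
- canister: Opaque round steel canister, open at the top, fixed in the caddy's row with the holders: 56 mm outside diameter, 50 mm inside, 80 mm tall. Origin: centre of its underside, 4 mm above the bench; z up. Inside lies a flat springy grey packing pad whose top is anywhere from 20 to 45 mm above the origin (not measured; the height differs at each start). The pad gives about 1 mm for each 1.2 N pressed on it and bottoms out after 15 mm.
- jar_green_mid (a point): Closed amber glass jar with a paper band and a green screw cap, standing upright; 40 mm diameter, 75 mm tall in all (the cap is the top 19 mm, 38 mm diameter), about 80 to 150 g. The point is at its centre, 37.5 mm above its underside; z up along its axis. Look-alike: stays where it stands.
- tube_black_mid (a point): Closed slim amber glass tube with a paper band and a black screw cap, standing upright; 30 mm diameter, 110 mm tall in all (the cap is the top 20 mm, 34 mm diameter), about 60 to 110 g. The point is at its centre, 55 mm above its underside; z up along its axis. Look-alike: stays where it stands.

How it is judged:
By the outcome, as a careful person would: the job done as asked, in the order asked, and still so for the second after the job is handed in, with the robot touching nothing.
It also fails if it takes over 93 s, if anything falls off the work surface, if the arm or the gripper's body presses on something with over 40 N, if the wrist force passes 120 N, or if a joint passes its speed limit or range.

## Robot

A 7-joint arm with a two-finger parallel gripper is mounted at the origin on the work surface. World frame = base frame: x ahead of the robot, y to its left, z up, the work surface at z = 0. Lengths are in m, angles in rad, forces in N, time in s.
With the tool pointing down it reaches from about 0.4 to 0.85 m from the base axis. Payload 4.5 kg.
Tool frame: the origin (TCP) lies on the centre line of the jaws, within the pads' length; the fingertips stand ahead of it and the grasp point (between the pads) lies 3 mm ahead of it (r.finger_overhang is the z of the fingertips in the tool frame, in m); z points along the fingers, y is the direction in which the jaws open and shut (so a half turn about z gives the same grasp; the last joint's range is limited). The gripper opens to 88 mm and grips with 3 to 60 N. Pads are 18 mm wide; open, the fingers measure 123 mm over their backs; the gripper's body (75 mm by 187 mm) begins 45 mm behind the grasp point.
Start: joints at [-1.27, 0.689, -0.195, 1.565, 0.157, 0.902, -0.215], TCP at [0.165, 0.603, 0.227] pointing down, gripper open.
Joint ranges: [-3.01, 3.01], [-0.46, 2.08], [-1.47, 1.51], [0.13, 2.56], [-1, 4.14], [0.04, 2.09], [-2.66, 2.66]. Speed limits (rad/s): [2.57, 2.57, 3.14, 3.14, 3.14, 3.14, 3.14].

## Interface

Orientations are given as a unit quaternion [x, y, z, w].
In Python, from plant import get_state, snapshot, camera_model, workorder, boxes_of, mark_of, r gives the robot as it stands.
- The arm moves only by the tool jog_arm, never from a script. Its argument "rows" is a list of rows, each a list of 2 entries, a list of its own where there are three numbers: the shift along the tool's x, y, z normalised to -1 to 1, where 1 is 75 cm, then the turn about the tool's z normalised to -1 to 1, where 1 is 2 rad. A call has 1 to 20 rows; each row is the pose to reach, as a shift and turn from the pose commanded when the call began, along the tool's axes at that moment; what a row does not reach only later rows make up. A row lasts 1/12 s, in which the tool goes at most 41.7 mm and 7.16 degrees, less where a joint would pass 70% of its speed; a pose out of reach is approached as far as the arm can. A call with a number of a shift or a turn outside -1 to 1 is refused whole. A call with a gripper value outside its range is refused whole. "gripper" is the finger opening in mm, from 0 to 88.1, set as the call begins (left out, the last holds). The fingers move at their own pace and stop on an object; "newtons" is the grip in N (left out, the last holds). Time passes only in rows, so rows that repeat a pose let the fingers close. It gives the time, the measured TCP pose, the force and the opening at its end, in the units of the state.
- get_state(): the state, without advancing time (a new reading comes with each control period).
- snapshot(name): name is "side" or "top" or "wrist"; returns the picture (400x640x3 uint8, red, green, blue); there is no depth.
- camera_model(name): a dict with "mtx" (3x3 intrinsics, pixels), "extrinsics" (4x4, takes a point from camera to world coordinates); the wrist camera has in their place "T_tool_cam" (4x4, takes a point from camera to tool coordinates, whose origin is the TCP and whose axes are the flange's). Camera axes: x right, y up, looking along -z (the intrinsics and any distortion apply to the point x, -y, -z); pixel columns grow to the right and rows downward; lengths in m; the calibration is good to about 2 mm. A picture is of the moment at which its call begins: read the wrist's pose just before it. camera_model takes no time and is no camera call.
- workorder.finish_job(): hands the job in, once; it reports no verdict.
Trained networks look in the newest picture that a camera, given by its name, has taken for a name from the list of things; names that differ only in an ending like _2 or _b are one class to them, and where a whole thing is asked for, a point or a joint stands for the part that bears it (a point fixed in the world has none). Each returns a list of dicts, best first, with "p" (0 to 1); they miss things now and then, are a little off and sometimes report something else, mostly with a low value. They report only what shows in the picture. A call takes as long as a camera call.
- boxes_of(thing, camera): "rect" ([left, top, right, bottom] in pixels, round what is visible of it).
- mark_of(thing, camera): "pixel" ([row, column] in pixels: a listed point, or the origin of a listed thing).
The state is a dict: "clock": time; "q": joint angles; "qd": joint speeds; "joint_torque": joint torques, N m; "tool_pos": TCP position; "eef_rot": TCP orientation; "contact_force": force on the tool from outside, world axes, zero at the start; "moment": the same for the moment, N m; "opening": opening from 0.0 (shut) to 1.0 (fully open).
Only numpy, scipy, OpenCV 4.12 (cv2) and the standard library are available. Lean on these libraries where they do the work, as an engineer would, in place of code of your own. Each camera call takes 0.05 s, during which the arm holds its last target.

## Working session

There is one attempt and no reset: what is moved stays moved. The work goes in short steps, Python scripts to look and compute and a tool call to move; the robot and the scene stay as the last step left them, time stands still between calls to the robot, and variables do not carry over. Pictures are saved under pics/ and viewed, and the job is handed in when it is done.

Besides the shell and the picture viewer there is one more tool, called by a JSON object that holds its "method" and its "body", one argument or row to a line. jog_arm: Moves the arm, as the interface text tells. Scaled input: -1 to 1 covers 75 cm each way for a shift and 2 rad each way for a turn. Its arguments: {"type":"object","properties":{"rows":{"type":"array"},"gripper":{"type":"number"},"newtons":{"type":"number"}},"required":["rows"]}

```bash
ls; mkdir -p pics; cat > h.py <<'E'
import numpy as np, cv2, json
from plant import get_state, snapshot, camera_model, workorder, boxes_of, mark_of, r
def save(n,f):
    im=snapshot(n); cv2.imwrite('pics/'+f,im[:,:,::-1]); return im
def ray(n,px,st=None):
    m=camera_model(n); K=np.array(m['mtx'])
    if 'extrinsics' in m: E=np.array(m['extrinsics'])
    else:
        from scipy.spatial.transform import Rotation as R
        T=np.eye(4); T[:3,:3]=R.from_quat(st['eef_rot']).as_matrix(); T[:3,3]=st['tool_pos']
        E=T@np.array(m['T_tool_cam'])
    d=m.get('distortion',m.get('dist',None))
    p=np.array([[[px[1],px[0]]]],float)
    u=cv2.undistortPoints(p,K,None if d is None else np.array(d,float))[0,0]
    v=E[:3,:3]@np.array([u[0],-u[1],-1.0]); return E[:3,3],v
def atz(n,px,z,st=None):
    o,v=ray(n,px,st); return o+v*(z-o[2])/v[2]
E
python3 - <<'E'
from h import *
s=get_state()
for k,v in s.items(): print(k,np.round(v,4))
print(r.finger_overhang)
for n in ('side','top','wrist'):
    save(n,n+'0.png'); print(n,camera_model(n))
Z={'jar':.0375,'tub':.055,'hol':.004,'can':.004}
for t in ['jar_red_mid','jar_yellow_mid','jar_blue_mid','tube_white_mid','holder_red','holder_yellow','holder_blue','canister','jar_green_mid','tube_black_mid']:
    for c in ('top','side'):
        o=mark_of(t,c)[:2]
        print(t,c,[(np.round(x['pixel']),round(x['p'],2),np.round(atz(c,x['pixel'],Z[t[:3]])[:2],4)) for x in o])
print(get_state()['clock'])
E
```

```text
pics
clock 0.0
q [-1.2702  0.69   -0.1945  1.5663  0.1574  0.9025 -0.2151]
qd [-0.0003  0.0001  0.0017  0.0003 -0.0002  0.0012 -0.0003]
joint_torque [ 4.00000e-04 -5.27566e+01 -1.26710e+00 -1.53426e+01 -5.27000e-02
  6.70000e-03  2.00000e-04]
tool_pos [0.1647 0.6022 0.2263]
eef_rot [ 1.330e-01  9.911e-01 -9.000e-04 -0.000e+00]
contact_force [-0.1417 -0.2234 -0.1414]
moment [-0.0125  0.0292  0.0368]
opening 1.001
0.022
side {'mtx': array([[387.0160736 ,   0.        , 323.21435403],
       [  0.        , 387.0160736 , 191.67618463],
       [  0.        ,   0.        ,   1.        ]]), 'extrinsics': array([[ 0.95809128,  0.12195573, -0.25920628,  0.27888026],
       [-0.28570791,  0.47247099, -0.83375185, -0.78348132],
       [ 0.02078663,  0.87286767,  0.48751405,  0.52319391],
       [ 0.        ,  0.        ,  0.        ,  1.        ]])}
top {'mtx': array([[401.31779592,   0.        , 317.15822986],
       [  0.        , 401.31779592, 197.03710309],
       [  0.        ,   0.        ,   1.        ]]), 'extrinsics': array([[-7.50762124e-05,  9.90082488e-01, -1.40487228e-01,
         4
[... 1571 characters left out ...]
de [(array([224., 375.]), 0.62, array([ 0.6305, -0.0792]))]
holder_blue top [(array([147., 253.]), 0.91, array([0.6497, 0.131 ]))]
holder_blue side [(array([180., 354.]), 0.66, array([0.6629, 0.1487]))]
canister top []
canister side [(array([194., 361.]), 0.63, array([0.6515, 0.0672])), (array([159., 261.]), 0.41, array([0.4227, 0.3594]))]
jar_green_mid top [(array([226., 336.]), 0.75, array([ 0.4649, -0.0587]))]
jar_green_mid side [(array([216., 304.]), 0.75, array([ 0.4604, -0.0506])), (array([166., 285.]), 0.45, array([0.4731, 0.2196]))]
tube_black_mid top [(array([228., 228.]), 0.71, array([0.4591, 0.1717]))]
tube_black_mid side [(array([164., 283.]), 0.66, array([0.4634, 0.1983]))]
1.15
```

View pics/top0.png

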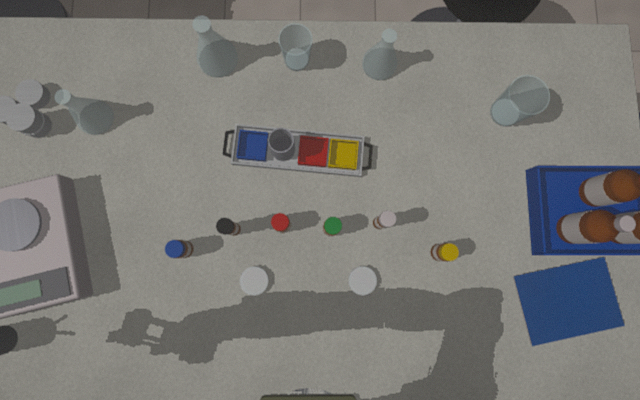

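View pics/side0.png

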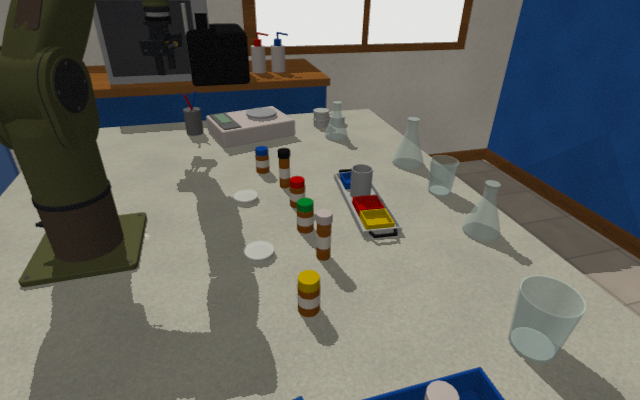

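```bash
python3 - <<'E'
import cv2,numpy as np
t=cv2.imread('pics/top0.png'); cv2.imwrite('pics/topz.png',cv2.resize(t[100:300,140:480],(0,0),fx=2.35,fy=2.35,interpolation=cv2.INTER_CUBIC))
s=cv2.imread('pics/side0.png'); cv2.imwrite('pics/sidez.png',cv2.resize(s[120:320,230:430],(0,0),fx=3,fy=3,interpolation=cv2.INTER_CUBIC))
E
```

```text
(no output)
```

View pics/topz.png

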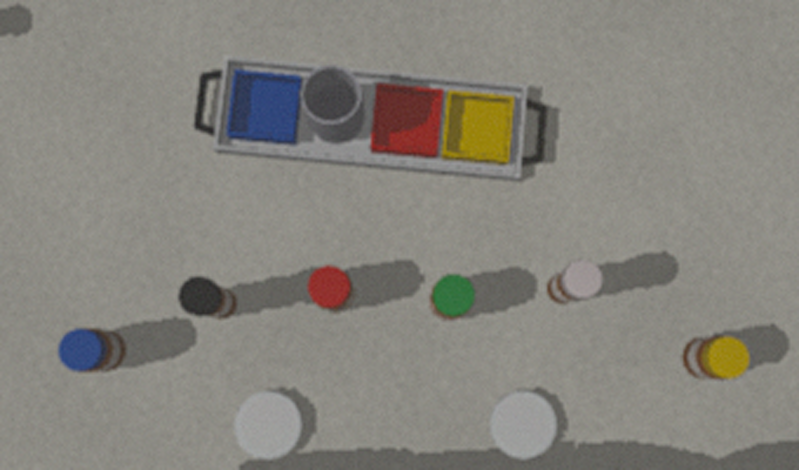

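View pics/sidez.png

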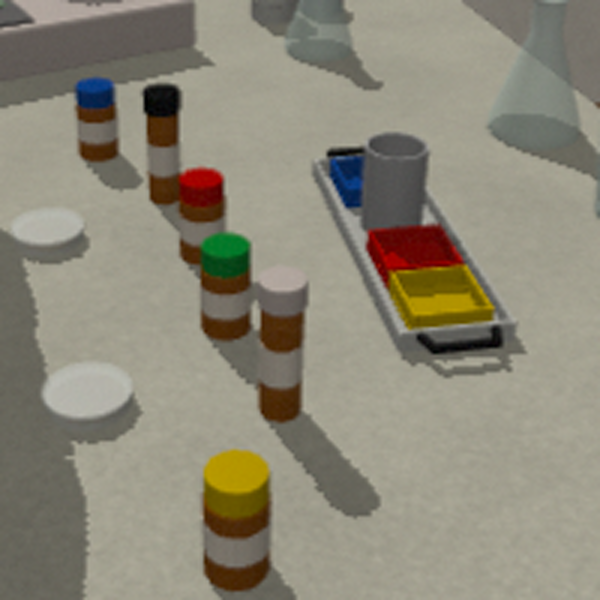

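The top picture shows the caps: blue (249,176), black (226,228), red (223,280), green (226,333), white (219,387), yellow (252,447). The caddy row runs blue (146,253), canister (141,281), red (151,313), yellow (154,346). I'll refine these by colour segmentation.

```bash
python3 - <<'E'
from h import *
im=cv2.imread('pics/top0.png'); hsv=cv2.cvtColor(im,cv2.COLOR_BGR2HSV)
seeds={'jred':(223,280,.072),'jyel':(252,447,.072),'jblue':(249,176,.072),'jgreen':(226,333,.072),'tblack':(226,226,.105),'twhite':(219,387,.107),'hred':(151,313,.024),'hyel':(154,346,.024),'hblue':(146,253,.024)}
H={'red':lambda h:(h<8)|(h>172),'yel':lambda h:(h>20)&(h<33),'blue':lambda h:(h>100)&(h<130),'green':lambda h:(h>45)&(h<85)}
for k,(a,b,z) in seeds.items():
    w=14 if k[0]!='h' else 24
    sub=hsv[a-w:a+w+1,b-w:b+w+1].astype(int); c=k[1:]
    if c in H: m=H[c](sub[...,0])&(sub[...,1]>110)&(sub[...,2]>40)
    elif c=='black': m=sub[...,2]<52
    else: m=(sub[...,2]>150)
    m=m.astype(np.uint8)
    n,l,st,ce=cv2.connectedComponentsWithStats(m)
    i=1+np.argmax(st[1:,4]); cc=max(cv2.findContours((l==i).astype(np.uint8),0,1)[0],key=cv2.contourArea)
    rc=cv2.minAreaRect(cc)
    p=(ce[i][1]+a-w,ce[i][0]+b-w); p2=(rc[0][1]+a-w,rc[0][0]+b-w)
    print(k,st[i],np.round(p,1),np.round(p2,1),rc[1],round(rc[2],1),'cen',np.round(atz('top',p,z)[:2],4),'rect',np.round(atz('top',p2,z)[:2],4))
# caddy rim lines corners from zoomed picture (z=.018)
for q in [(228,60),(529,87),(521,180),(217,150)]:
    print(np.round(atz('top',(q[1]/2.35+100,q[0]/2.35+140),.018),4))
# canister rim circle
print('can',np.round(atz('top',(95/2.35+100,331/2.35+140),.084),4))
# side caps
for k,(c,rw,z) in {'red':(201,186,.075),'blue':(96,90,.075),'yellow':(237,470,.075),'green':(226,248,.075),'black':(162,97,.11),'white':(283,280,.11),'can':(395,146,.084)}.items():
    print('side',k,np.round(atz('side',(rw/3+120,c/3+230),z),4))
E
```

```text
jred [  5   4  18  18 253] [221.7 279.6] [221.5 279.5] (17.0, 17.0) 90.0 cen [0.4705 0.0614] rect [0.4709 0.0616]
jyel [  6   5  20  18 288] [251.6 448.5] [251.5 448.5] (17.0, 19.0) 90.0 cen [ 0.408  -0.2938] rect [ 0.4083 -0.2938]
jblue [  3   5  18  17 240] [248.4 173.8] [248.  173.5] (16.0, 17.0) 90.0 cen [0.4147 0.2801] rect [0.4155 0.2808]
jgreen [  5   5  17  17 219] [225.3 332.5] [225. 332.] (16.0, 16.0) 0.0 cen [ 0.463  -0.0501] rect [ 0.4637 -0.0491]
tblack [ 9 16  6  6 10] [230.9 223.5] [231.  223.5] (4.949747085571289, 3.535533905029297) 45.0 cen [0.4492 0.1715] rect [0.449  0.1714]
twhite [  7   6  15  15 172] [218.3 387.4] [218. 387.] (14.0, 14.0) 90.0 cen [ 0.4749 -0.16  ] rect [ 0.4756 -0.1591]
hred [  9   9  31  31 806] [150.8 312.7] [150.7 312.7] (28.25311279296875, 28.82196617126465) 5.4 cen [ 0.6368 -0.0085] rect [ 0.6371 -0.0084]
hyel [  6   9  31  31 833] [153.7 342.9] [153.7 342.9] (28.880901336669922, 28.79036521911621) 5.2 cen [ 0.6302 -0.0775] rect [ 0.6303 -0.0775]
hblue [  8   8  31  30 722] [144.9 252.9] [144.8 251.8] (28.657072067260742, 28.06005096435547) 5.7 cen [0.65   0.1282] rect [0.6503 0.1307]
[0.6976 0.1668 0.018 ]
[ 0.6717 -0.13    0.018 ]
[ 0.5783 -0.1206  0.018 ]
[0.6069 0.1749 0.018 ]
can [0.6436 0.0601 0.084 ]
side red [0.4683 0.0464 0.075 ]
side blue [0.4153 0.2668 0.075 ]
side yellow [ 0.4089 -0.2954  0.075 ]
side green [ 0.4635 -0.0556  0.075 ]
side black [0.4588 0.1552 0.11  ]
side white [ 0.4755 -0.1621  0.11  ]
side can [0.6452 0.0608 0.084 ]
```

```bash
cat >> h.py <<'E'
from scipy.spatial.transform import Rotation as R
def plan(x,y,z,yaw=None,s=None):
    "yaw: world angle (deg) of tool y axis"
    s=s or get_state(); M=R.from_quat(s['eef_rot']).as_matrix()
    d=M.T@(np.array([x,y,z])-s['tool_pos']); ya=np.degrees(np.arctan2(M[1,1],M[0,1]))
    t=0 if yaw is None else -np.radians((yaw-ya+180)%360-180)
    print('clk',round(s['clock'],2),'pos',np.round(s['tool_pos'],4),'tilt',np.round(M[:,2],4),'yaw',round(ya,2),'F',np.round(s['contact_force'],2),'op',round(s['opening']*88.1,1))
    print('shift norm',np.round(d/.75,4),'turn norm',round(t/2,4),'dist mm',round(np.linalg.norm(d)*1000),'rows',round(max(np.linalg.norm(d)/.0417,abs(np.degrees(t))/7.16),1))
E
python3 -c "
from h import *
plan(.415,.28,.175,-5.5)"
```

```text
clk 1.15 pos [0.1647 0.6029 0.2271] tilt [-0.  0. -1.] yaw 74.71 F [ 0.48  0.35 -0.15] op 88.2
shift norm [-0.4354 -0.3273  0.0695] turn norm 0.7 dist mm 412 rows 11.2
```

{"method": "jog_arm", "body": {
  "rows": [
    [[-0.4354, -0.3273, 0.0695], 0.7],
    [[-0.4354, -0.3273, 0.0695], 0.7],
    [[-0.4354, -0.3273, 0.0695], 0.7],
    [[-0.4354, -0.3273, 0.0695], 0.7],
    [[-0.4354, -0.3273, 0.0695], 0.7],
    [[-0.4354, -0.3273, 0.0695], 0.7],
    [[-0.4354, -0.3273, 0.0695], 0.7],
    [[-0.4354, -0.3273, 0.0695], 0.7],
    [[-0.4354, -0.3273, 0.0695], 0.7],
    [[-0.4354, -0.3273, 0.0695], 0.7],
    [[-0.4354, -0.3273, 0.0695], 0.7],
    [[-0.4354, -0.3273, 0.0695], 0.7],
    [[-0.4354, -0.3273, 0.0695], 0.7],
    [[-0.4354, -0.3273, 0.0695], 0.7],
    [[-0.4354, -0.3273, 0.0695], 0.7]
  ]
}}

```text
clock: 2.4
tool_pos: [0.414, 0.2818, 0.1751]
eef_rot: [0.738, 0.674, 0.0, -0.001]
contact_force: [0.2, -0.6, 0.2]
opening: 1.003
```

```bash
python3 -c "
from h import *
s=get_state(); save('wrist','w1.png'); plan(.415,.28,.175,-5.5)
for t,z in (('jar_blue_mid',.0375),('tube_black_mid',.055)):
    print([(x['pixel'],x['p'],atz('wrist',x['pixel'],z,s)) for x in mark_of(t,'wrist')[:2]])
    b=boxes_of(t,'wrist'); print(b[:1])
"
```

```text
clk 2.45 pos [0.4141 0.2816 0.1751] tilt [-3.e-04  1.e-03 -1.e+00] yaw -5.22 F [ 0.09 -1.1   0.64] op 87.7
shift norm [-0.002   0.0014  0.0001] turn norm 0.0024 dist mm 2 rows 0.0
[([193.3, 320.3], 0.7, array([0.41370817, 0.27803873, 0.0375    ]))]
[{'rect': [297.0, 169.0, 340.0, 224.5], 'p': 0.94}]
[([291.5, 372.2], 0.96, array([0.45994715, 0.16901112, 0.055     ]))]
[{'rect': [354.3, 256.8, 398.5, 339.9], 'p': 0.7}]
```

View pics/w1.png

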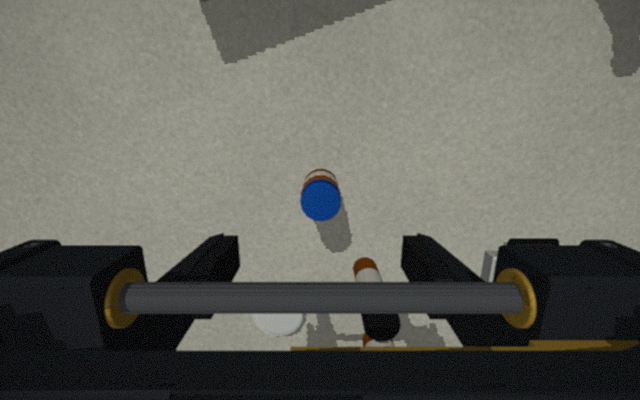

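The wrist picture shows the blue cap at about (200,321), centred between the fingers. The black tube is well off at (330,385).

```bash
cat >> h.py <<'E'
def wcap(col,seed,z,s,f):
    im=cv2.imread('pics/'+f); hsv=cv2.cvtColor(im,cv2.COLOR_BGR2HSV).astype(int)
    h,sa,v=hsv[...,0],hsv[...,1],hsv[...,2]
    m={'red':((h<6)|(h>174))&(sa>150),'yel':(h>20)&(h<33)&(sa>130),'blue':(h>100)&(h<130)&(sa>110),'white':(v>130)&(sa<40)}[col]
    n,l,st,ce=cv2.connectedComponentsWithStats(m.astype(np.uint8))
    i=max(range(1,n),key=lambda i:st[i,4]-20*np.hypot(*(ce[i]-np.array(seed)[::-1])))
    p=(ce[i][1],ce[i][0]); print(col,st[i],np.round(p,1),np.round(atz('wrist',p,z,s),4))
E
python3 -c "
from h import *
s=get_state(); wcap('blue',(200,321),.073,s,'w1.png')
plan(.4145,.2785,.058,-5.5)"
```

```text
blue [ 301  179   40   42 1307] [199.9 320.5] [0.4148 0.279  0.073 ]
clk 2.65 pos [0.4147 0.2806 0.175 ] tilt [-1.e-04  3.e-04 -1.e+00] yaw -5.4 F [ 0.98 -0.05  0.34] op 88.2
shift norm [-0.0028 -0.      0.1561] turn norm 0.0008 dist mm 117 rows 2.8
```

{"method": "jog_arm", "body": {
  "rows": [
    [[-0.0024, 0.0, 0.05], 0],
    [[-0.0024, 0.0, 0.09], 0],
    [[-0.0024, 0.0, 0.13], 0],
    [[-0.0024, 0.0, 0.15], 0],
    [[-0.0024, 0.0, 0.1565], 0],
    [[-0.0024, 0.0, 0.1565], 0],
    [[-0.0024, 0.0, 0.1565], 0]
  ],
  "gripper": 70,
  "newtons": 20
}}

```text
clock: 3.23
tool_pos: [0.4153, 0.2785, 0.0581]
eef_rot: [0.74, 0.672, 0.0, 0.0]
contact_force: [-0.5, -0.8, -0.2]
opening: 0.795
```

{"method": "jog_arm", "body": {
  "rows": [
    [[0, 0, 0], 0],
    [[0, 0, 0], 0],
    [[0, 0, 0], 0],
    [[0, 0, 0], 0],
    [[0, 0, 0], 0],
    [[0, 0, 0], 0],
    [[0, 0, 0], 0],
    [[0, 0, 0], 0]
  ],
  "gripper": 20
}}

```text
clock: 3.9
tool_pos: [0.4149, 0.2784, 0.0579]
eef_rot: [0.74, 0.672, 0.0, -0.0]
contact_force: [-1.3, -0.1, 4.9]
opening: 0.417
```

```bash
python3 -c "
from h import *
plan(.6503,.1305,.16,-5.5)"
```

```text
clk 3.9 pos [0.4149 0.2784 0.0579] tilt [ 3.e-04  5.e-04 -1.e+00] yaw -5.49 F [-1.28 -0.09  4.86] op 36.7
shift norm [-0.1662  0.3313 -0.1361] turn norm 0.0001 dist mm 296 rows 7.1
```

{"method": "jog_arm", "body": {
  "rows": [
    [[0, 0, -0.01], 0],
    [[0, 0, -0.04], 0],
    [[0, 0, -0.08], 0],
    [[-0.01, 0.02, -0.12], 0],
    [[-0.03, 0.06, -0.155], 0],
    [[-0.05, 0.1, -0.155], 0],
    [[-0.07, 0.14, -0.155], 0],
    [[-0.09, 0.18, -0.155], 0],
    [[-0.11, 0.22, -0.155], 0],
    [[-0.13, 0.26, -0.155], 0],
    [[-0.15, 0.3, -0.155], 0],
    [[-0.1655, 0.3313, -0.155], 0],
    [[-0.1655, 0.3313, -0.155], 0],
    [[-0.1655, 0.3313, -0.14], 0],
    [[-0.1655, 0.3313, -0.11], 0],
    [[-0.1655, 0.3313, -0.08], 0],
    [[-0.1655, 0.3313, -0.08], 0]
  ]
}}

```text
clock: 5.32
tool_pos: [0.6449, 0.1319, 0.1124]
eef_rot: [0.74, 0.673, -0.005, -0.003]
contact_force: [-1.0, -0.0, -2.0]
opening: 0.42
```

```bash
python3 -c "
from h import *
plan(.6503,.131,.066,-5.5)
s=get_state();save('wrist','w2.png');a=save('side','s2.png');cv2.imwrite('pics/s2z.png',cv2.resize(a[120:260,300:440,::-1],(0,0),fx=4,fy=4))
"
```

```text
clk 5.32 pos [0.6449 0.1319 0.1124] tilt [-0.0112 -0.0011 -0.9999] yaw -5.38 F [-0.96 -0.05 -2.03] op 37.0
shift norm [-0.0003  0.008   0.0618] turn norm 0.001 dist mm 47 rows 1.1
```

View pics/w2.png

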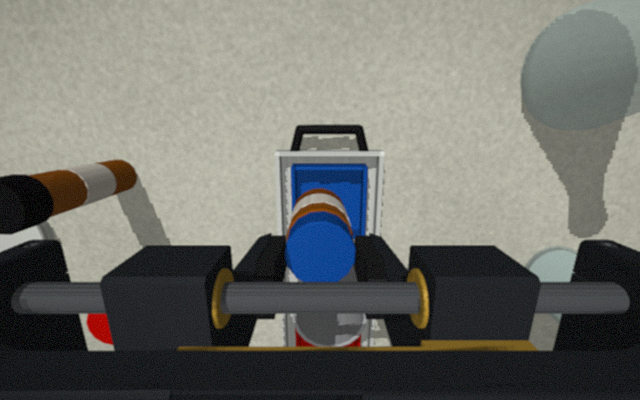

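View pics/s2z.png

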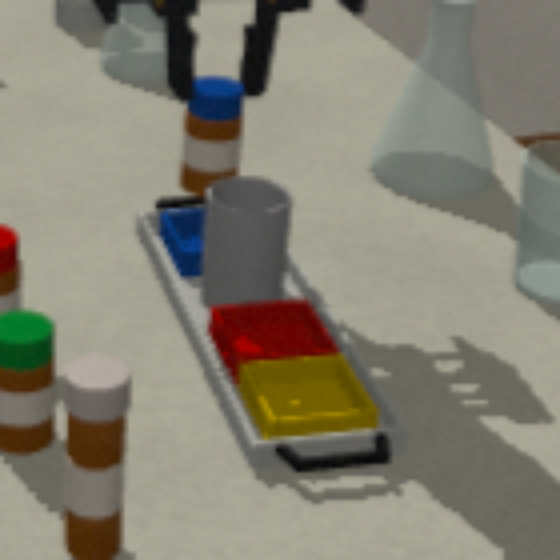

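Wrist view: the blue holder's far edge is at row ~164, columns 292–367, with the jar above it. I'll compare the edge with the planned target.

```bash
python3 -c "
from h import *
s=get_state()
a=atz('wrist',(164,291.5),.024,s);b=atz('wrist',(164,368),.024,s);print(a,b,np.linalg.norm(a-b))
print('centre',(a+b)/2-.033*np.array([.0957,.9954,0]))
for q in ((152,276),(152,384)): print(atz('wrist',q,.018,s))
plan(.651,.131,.066,-5.5)
"
```

```text
[0.62650079 0.16691136 0.024     ] [0.69187093 0.16077247 0.024     ] 0.06565775946021656
centre [0.65602776 0.13099371 0.024     ]
[0.61364054 0.17777879 0.018     ]
[0.70712317 0.16898789 0.018     ]
clk 5.42 pos [0.6484 0.1319 0.1166] tilt [-0.0036 -0.     -1.    ] yaw -5.41 F [ 0.42 -0.56 -0.78] op 37.1
shift norm [-0.0009  0.0039  0.0675] turn norm 0.0008 dist mm 51 rows 1.2
```

{"method": "jog_arm", "body": {
  "rows": [
    [[-0.0009, 0.003, 0.015], 0],
    [[-0.0009, 0.003, 0.03], 0],
    [[-0.0009, 0.003, 0.045], 0],
    [[-0.0009, 0.003, 0.055], 0],
    [[-0.0009, 0.003, 0.061], 0],
    [[-0.0009, 0.003, 0.064], 0],
    [[-0.0009, 0.003, 0.0665], 0],
    [[-0.0009, 0.003, 0.0675], 0],
    [[-0.0009, 0.003, 0.068], 0],
    [[-0.0009, 0.003, 0.0685], 0],
    [[-0.0009, 0.003, 0.069], 0],
    [[-0.0009, 0.003, 0.069], 0]
  ]
}}

```text
clock: 6.42
tool_pos: [0.6527, 0.1301, 0.0662]
eef_rot: [0.74, 0.672, 0.0, 0.0]
contact_force: [0.5, -0.5, -0.9]
opening: 0.419
```

```bash
python3 -c "
from h import *
plan(.651,.131,.0659,-5.5)
"
```

```text
clk 6.42 pos [0.6527 0.1301 0.0662] tilt [ 7.e-04  2.e-04 -1.e+00] yaw -5.5 F [ 0.52 -0.51 -0.86] op 36.9
shift norm [ 0.001  -0.0024  0.0004] turn norm 0.0 dist mm 2 rows 0.0
```

{"method": "jog_arm", "body": {
  "rows": [
    [[0, 0, 0.0004], 0],
    [[0, 0, 0.0008], 0],
    [[0, 0, 0.0012], 0],
    [[0, 0, 0.0016], 0],
    [[0, 0, 0.0016], 0]
  ]
}}

```text
clock: 6.83
tool_pos: [0.6528, 0.1302, 0.066]
eef_rot: [0.74, 0.672, 0.001, 0.0]
contact_force: [-2.4, -0.2, 8.4]
opening: 0.418
```

```bash
python3 -c "
from h import *
plan(.651,.131,.0659,-5.5)
"
```

```text
clk 6.83 pos [0.6528 0.1302 0.066 ] tilt [ 9.e-04  5.e-04 -1.e+00] yaw -5.5 F [-2.41 -0.18  8.4 ] op 36.9
shift norm [ 0.0008 -0.0025  0.0001] turn norm -0.0 dist mm 2 rows 0.0
```

{"method": "jog_arm", "body": {
  "rows": [
    [[0, 0, -0.0008], 0],
    [[0, 0, -0.0008], 0],
    [[0, 0, -0.0008], 0],
    [[0, 0, -0.0008], 0],
    [[0, 0, -0.03], 0],
    [[0, 0, -0.08], 0],
    [[0, 0, -0.13], 0],
    [[-0.01, -0.02, -0.16], 0],
    [[-0.03, -0.06, -0.16], 0],
    [[-0.05, -0.1, -0.16], 0],
    [[-0.07, -0.14, -0.16], 0],
    [[-0.09, -0.18, -0.16], 0],
    [[-0.1159, -0.2337, -0.1453], 0],
    [[-0.1159, -0.2337, -0.1453], 0],
    [[-0.1159, -0.2337, -0.1453], 0],
    [[-0.1159, -0.2337, -0.1453], 0],
    [[-0.1159, -0.2337, -0.1453], 0]
  ],
  "gripper": 70
}}

```text
clock: 8.25
tool_pos: [0.4721, 0.0611, 0.174]
eef_rot: [0.74, 0.673, 0.001, 0.001]
contact_force: [-0.4, 0.2, -0.1]
opening: 0.793
```

```bash
python3 -c "
from h import *
s=get_state(); save('wrist','w3.png'); plan(.4705,.0614,.058,-5.5)
print(mark_of('jar_red_mid','wrist')[:2])
wcap('red',(200,320),.073,s,'w3.png')
a=save('top','t3.png');cv2.imwrite('pics/t3z.png',cv2.resize(a[100:240,200:400,::-1],(0,0),fx=3,fy=3))
"
```

```text
clk 8.3 pos [0.4721 0.0611 0.1739] tilt [ 3.e-03  8.e-04 -1.e+00] yaw -5.47 F [0.93 0.11 0.03] op 70.2
shift norm [ 0.     -0.0026  0.1545] turn norm 0.0003 dist mm 116 rows 2.8
[{'pixel': [191.3, 318.9], 'p': 0.92}]
red [ 298  178   41   42 1308] [198.1 318. ] [0.4704 0.0617 0.073 ]
```

View pics/w3.png

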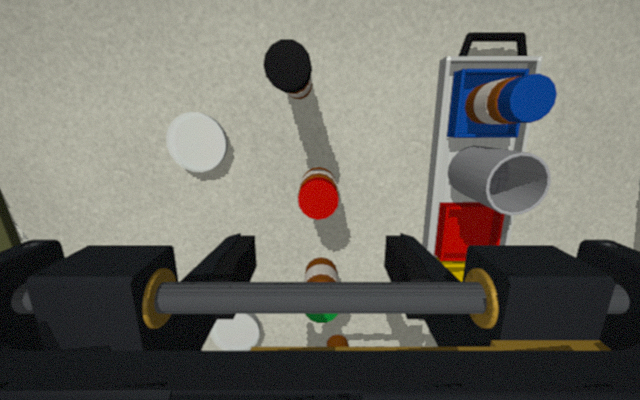

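View pics/t3z.png

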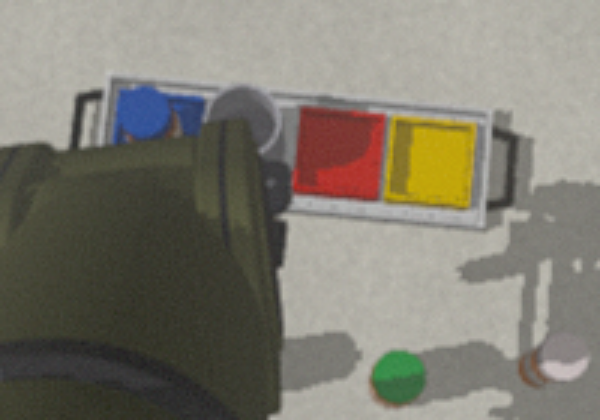

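Blue stands inside its holder (top view, zoomed (115,145)). The red cap is at (198,318), directly under the tool.

```bash
python3 -c "
from h import *
plan(.4704,.0616,.058,-5.5)
"
```

```text
clk 8.4 pos [0.4714 0.0609 0.1737] tilt [ 2.e-03  5.e-04 -1.e+00] yaw -5.47 F [ 0.61  0.19 -0.42] op 70.3
shift norm [ 0.0007 -0.0017  0.1543] turn norm 0.0003 dist mm 116 rows 2.8
```

{"method": "jog_arm", "body": {
  "rows": [
    [[0.0007, -0.001, 0.05], 0],
    [[0.0007, -0.001, 0.09], 0],
    [[0.0007, -0.001, 0.13], 0],
    [[0.0007, -0.001, 0.15], 0],
    [[0.0007, -0.001, 0.154], 0],
    [[0.0007, -0.001, 0.154], 0],
    [[0.0007, -0.001, 0.154], 0]
  ]
}}

```text
clock: 8.98
tool_pos: [0.4699, 0.0611, 0.0587]
eef_rot: [0.74, 0.672, 0.001, 0.0]
contact_force: [0.9, -0.1, 0.6]
opening: 0.792
```

{"method": "jog_arm", "body": {
  "rows": [
    [[0, 0, 0], 0],
    [[0, 0, 0], 0],
    [[0, 0, 0], 0],
    [[0, 0, 0], 0],
    [[0, 0, 0], 0],
    [[0, 0, 0], 0],
    [[0, 0, 0], 0],
    [[0, 0, 0], 0]
  ],
  "gripper": 20
}}

```text
clock: 9.65
tool_pos: [0.4695, 0.0609, 0.0584]
eef_rot: [0.74, 0.672, 0.0, 0.0]
contact_force: [0.6, 0.4, 5.8]
opening: 0.417
```

```bash
python3 -c "
from h import *
plan(.6385,-.008,.16,-5.5)"
```

```text
clk 9.65 pos [0.4695 0.0609 0.0584] tilt [ 1.1e-03  2.0e-04 -1.0e+00] yaw -5.5 F [0.6  0.41 5.75] op 36.7
shift norm [-0.0698  0.2333 -0.1352] turn norm -0.0 dist mm 209 rows 5.0
```

{"method": "jog_arm", "body": {
  "rows": [
    [[0, 0, -0.01], 0],
    [[0, 0, -0.04], 0],
    [[0, 0, -0.08], 0],
    [[0, 0, -0.12], 0],
    [[-0.01, 0.03, -0.155], 0],
    [[-0.02, 0.07, -0.155], 0],
    [[-0.032, 0.11, -0.155], 0],
    [[-0.044, 0.15, -0.155], 0],
    [[-0.056, 0.19, -0.155], 0],
    [[-0.0698, 0.2328, -0.155], 0],
    [[-0.0698, 0.2328, -0.155], 0],
    [[-0.0698, 0.2328, -0.13], 0],
    [[-0.0698, 0.2328, -0.1], 0],
    [[-0.0698, 0.2328, -0.07], 0],
    [[-0.0698, 0.2328, -0.07], 0],
    [[-0.0698, 0.2328, -0.07], 0],
    [[-0.0698, 0.2328, -0.07], 0]
  ]
}}

```text
clock: 11.07
tool_pos: [0.638, -0.0079, 0.1117]
eef_rot: [0.74, 0.672, 0.0, 0.0]
contact_force: [-0.8, -0.2, -0.4]
opening: 0.416
```

```bash
python3 -c "
from h import *
plan(.638,-.008,.0664,-5.5)
s=get_state();save('wrist','w4.png')
plan(.638,-.008,.0664,-5.5)
"
```

```text
clk 11.07 pos [ 0.638  -0.0079  0.1117] tilt [ 8.e-04  0.e+00 -1.e+00] yaw -5.5 F [-0.8  -0.16 -0.41] op 36.7
shift norm [-0.0001 -0.0001  0.0604] turn norm 0.0 dist mm 45 rows 1.1
clk 11.12 pos [ 0.6385 -0.0079  0.1121] tilt [ 0.0021  0.     -1.    ] yaw -5.5 F [ 0.82  0.34 -0.49] op 37.0
shift norm [-0.0002 -0.0008  0.061 ] turn norm 0.0 dist mm 46 rows 1.1
```

View pics/w4.png

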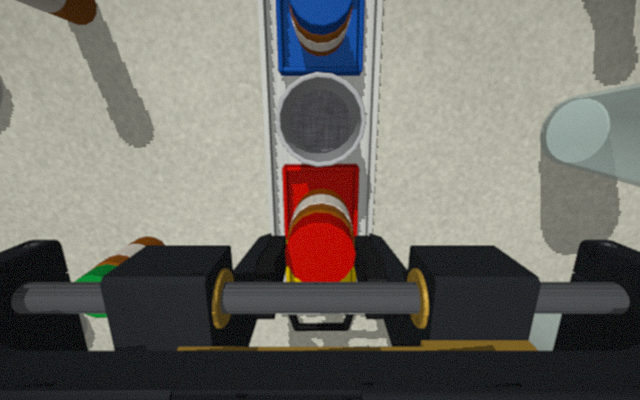

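Wrist view: the red jar sits centred over the red holder (columns 283–359, far edge row 166). The canister rim is centred near (118,320).

```bash
python3 -c "
from h import *
s=get_state(); s['tool_pos']=np.array([.638,-.0079,.1117])
a=atz('wrist',(166,282.5),.024,s);b=atz('wrist',(166,359.5),.024,s);print(np.linalg.norm(a-b),'holder',(a+b)/2-.033*np.array([.0957,.9954,0]))
print('can rim',atz('wrist',(118.5,320.5),.084,s))
"
```

```text
0.06492303034729638 holder [ 0.63866191 -0.00911955  0.024     ]
can rim [0.64471593 0.06147656 0.084     ]
```

{"method": "jog_arm", "body": {
  "rows": [
    [[0, 0, 0.015], 0],
    [[0, 0, 0.03], 0],
    [[0, 0, 0.042], 0],
    [[0, 0, 0.051], 0],
    [[0, 0, 0.056], 0],
    [[0, 0, 0.058], 0],
    [[0, 0, 0.059], 0],
    [[0, 0, 0.0596], 0],
    [[0, 0, 0.06], 0],
    [[0, 0, 0.0604], 0],
    [[0, 0, 0.0604], 0]
  ]
}}

```text
clock: 12.03
tool_pos: [0.6375, -0.008, 0.0663]
eef_rot: [0.74, 0.672, -0.0, -0.0]
contact_force: [-3.5, 0.3, 7.2]
opening: 0.422
```

{"method": "jog_arm", "body": {
  "rows": [
    [[0, 0, -0.0008], 0],
    [[0, 0, -0.0008], 0],
    [[0, 0, -0.0008], 0],
    [[0, 0, -0.0008], 0],
    [[0, 0, -0.03], 0],
    [[0, 0, -0.08], 0],
    [[0, 0, -0.13], 0],
    [[-0.03, -0.02, -0.16], 0],
    [[-0.07, -0.046, -0.16], 0],
    [[-0.11, -0.072, -0.16], 0],
    [[-0.15, -0.099, -0.16], 0],
    [[-0.19, -0.125, -0.16], 0],
    [[-0.23, -0.151, -0.16], 0],
    [[-0.27, -0.177, -0.16], 0],
    [[-0.31, -0.204, -0.16], 0],
    [[-0.35, -0.23, -0.16], 0],
    [[-0.39, -0.256, -0.16], 0],
    [[-0.4075, -0.2678, -0.145], 0],
    [[-0.4075, -0.2678, -0.145], 0],
    [[-0.4075, -0.2678, -0.145], 0]
  ],
  "gripper": 70
}}

```text
clock: 13.7
tool_pos: [0.408, -0.2935, 0.1738]
eef_rot: [0.741, 0.671, -0.0, -0.0]
contact_force: [1.1, 0.5, -0.7]
opening: 0.797
```

```bash
python3 -c "
from h import *
s=get_state(); save('wrist','w5.png'); plan(.4083,-.2938,.058,-5.5)
print(mark_of('jar_yellow_mid','wrist')[:2])
wcap('yel',(200,320),.073,s,'w5.png')
a=save('top','t5.png');cv2.imwrite('pics/t5z.png',cv2.resize(a[100:240,200:400,::-1],(0,0),fx=3,fy=3))
plan(.4083,-.2938,.058,-5.5)
"
```

```text
clk 13.75 pos [ 0.4093 -0.2924  0.1741] tilt [ 8.e-04  7.e-04 -1.e+00] yaw -5.48 F [-0.09  0.63  0.37] op 70.4
shift norm [-0.0021 -0.0013  0.1548] turn norm 0.0002 dist mm 116 rows 2.8
[{'pixel': [193.2, 316.0], 'p': 0.92}]
yel [ 300  179   41   43 1379] [199.9 320. ] [ 0.4076 -0.2947  0.073 ]
clk 13.85 pos [ 0.4102 -0.2916  0.1743] tilt [ 1.4e-03  6.0e-04 -1.0e+00] yaw -5.34 F [ 0.09 -0.11 -0.41] op 69.9
shift norm [-0.0032 -0.0024  0.1551] turn norm 0.0014 dist mm 116 rows 2.8
```

View pics/w5.png

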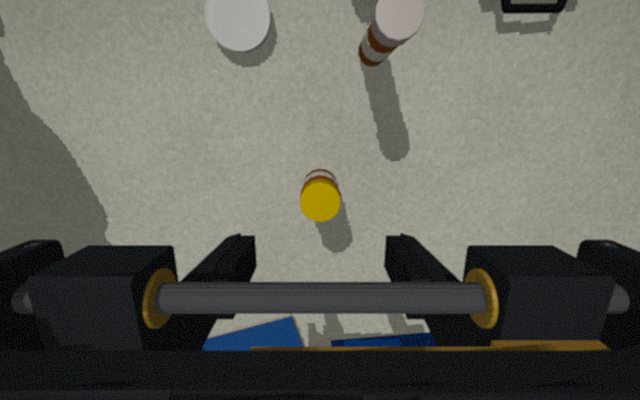

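View pics/t5z.png

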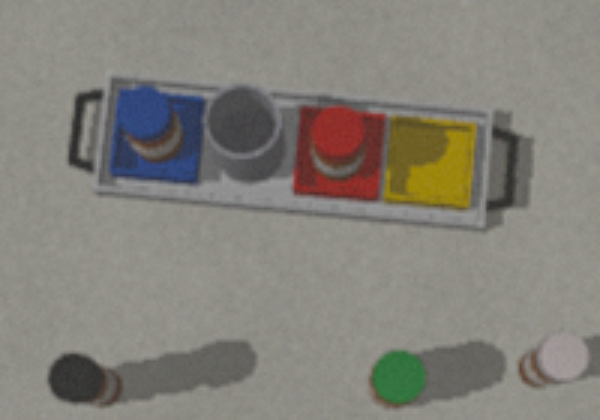

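Blue and red stand in their holders. The yellow cap is at (200,320), straight below the tool.

{"method": "jog_arm", "body": {
  "rows": [
    [[-0.0015, -0.0012, 0.05], 0],
    [[-0.0015, -0.0012, 0.09], 0],
    [[-0.0015, -0.0012, 0.13], 0],
    [[-0.0015, -0.0012, 0.15], 0],
    [[-0.0015, -0.0012, 0.1545], 0],
    [[-0.0015, -0.0012, 0.1545], 0],
    [[-0.0015, -0.0012, 0.1545], 0]
  ]
}}

```text
clock: 14.43
tool_pos: [0.4088, -0.2936, 0.0589]
eef_rot: [0.74, 0.673, 0.0, 0.001]
contact_force: [0.5, 0.1, 0.1]
opening: 0.791
```

{"method": "jog_arm", "body": {
  "rows": [
    [[0, 0, 0], 0],
    [[0, 0, 0], 0],
    [[0, 0, 0], 0],
    [[0, 0, 0], 0],
    [[0, 0, 0], 0],
    [[0, 0, 0], 0],
    [[0, 0, 0], 0],
    [[0, 0, 0], 0]
  ],
  "gripper": 20
}}

```text
clock: 15.1
tool_pos: [0.4077, -0.2941, 0.0585]
eef_rot: [0.74, 0.672, 0.0, 0.0]
contact_force: [-0.9, 1.7, 5.2]
opening: 0.419
```

```bash
python3 -c "
from h import *
plan(.632,-.0782,.16,-5.5)"
```

```text
clk 15.1 pos [ 0.4077 -0.2941  0.0585] tilt [ 4.e-04 -3.e-04 -1.e+00] yaw -5.51 F [-0.89  1.68  5.17] op 36.9
shift norm [ 0.3153  0.2702 -0.1353] turn norm -0.0001 dist mm 328 rows 7.9
```

{"method": "jog_arm", "body": {
  "rows": [
    [[0, 0, -0.01], 0],
    [[0, 0, -0.04], 0],
    [[0, 0, -0.08], 0],
    [[0, 0, -0.12], 0],
    [[0.02, 0.017, -0.16], 0],
    [[0.055, 0.047, -0.16], 0],
    [[0.09, 0.077, -0.16], 0],
    [[0.125, 0.107, -0.16], 0],
    [[0.16, 0.137, -0.16], 0],
    [[0.195, 0.167, -0.16], 0],
    [[0.23, 0.197, -0.16], 0],
    [[0.265, 0.227, -0.16], 0],
    [[0.3, 0.257, -0.16], 0],
    [[0.3153, 0.2702, -0.155], 0],
    [[0.3153, 0.2702, -0.13], 0],
    [[0.3153, 0.2702, -0.1], 0],
    [[0.3153, 0.2702, -0.07], 0],
    [[0.3153, 0.2702, -0.07], 0],
    [[0.3153, 0.2702, -0.07], 0],
    [[0.3153, 0.2702, -0.07], 0]
  ]
}}

```text
clock: 16.77
tool_pos: [0.6325, -0.0782, 0.1117]
eef_rot: [0.74, 0.672, 0.0, 0.0]
contact_force: [0.4, 0.3, -1.0]
opening: 0.415
```

```bash
python3 -c "
from h import *
plan(.632,-.078,.0665,-5.5)
s=get_state();save('wrist','w6.png')
plan(.632,-.078,.0665,-5.5)
"
```

```text
clk 16.77 pos [ 0.6325 -0.0782  0.1117] tilt [ 1.2e-03 -1.0e-04 -1.0e+00] yaw -5.51 F [ 0.42  0.28 -0.96] op 36.5
shift norm [ 0.0002 -0.0007  0.0603] turn norm -0.0001 dist mm 45 rows 1.1
clk 16.82 pos [ 0.6329 -0.0783  0.1122] tilt [ 2.4e-03 -2.0e-04 -1.0e+00] yaw -5.52 F [-0.05 -0.75 -0.72] op 36.6
shift norm [ 0.0003 -0.0014  0.061 ] turn norm -0.0002 dist mm 46 rows 1.1
```

View pics/w6.png

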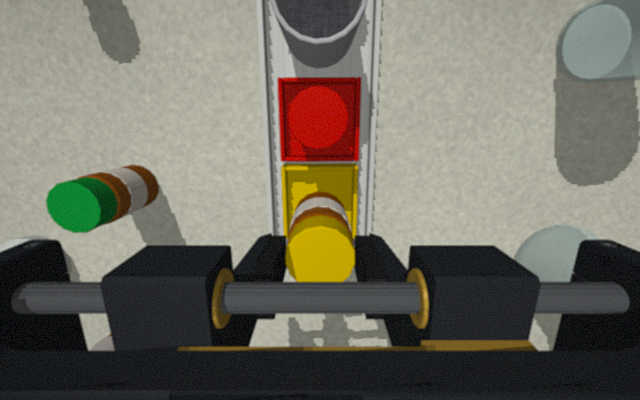

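The yellow jar is centred over the yellow holder (columns 282–358), and the red jar stands upright in the middle of its holder at (117,320).

{"method": "jog_arm", "body": {
  "rows": [
    [[0, 0, 0.015], 0],
    [[0, 0, 0.03], 0],
    [[0, 0, 0.042], 0],
    [[0, 0, 0.051], 0],
    [[0, 0, 0.056], 0],
    [[0, 0, 0.058], 0],
    [[0, 0, 0.0588], 0],
    [[0, 0, 0.0594], 0],
    [[0, 0, 0.0599], 0],
    [[0, 0, 0.0603], 0],
    [[0, 0, 0.0603], 0]
  ]
}}

```text
clock: 17.73
tool_pos: [0.6313, -0.078, 0.0666]
eef_rot: [0.74, 0.672, -0.0, -0.0]
contact_force: [-4.1, 0.3, 8.5]
opening: 0.414
```

```bash
python3 -c "
from h import *
plan(.4752,-.1605,.21,-5.5)
"
```

```text
clk 17.73 pos [ 0.6313 -0.078   0.0666] tilt [-1.1e-03  3.0e-04 -1.0e+00] yaw -5.51 F [-4.14  0.28  8.48] op 36.5
shift norm [-0.1295 -0.1968 -0.1909] turn norm -0.0001 dist mm 227 rows 5.5
```

Contact with the holder floor is felt (8.5 N), so I release and go above the white tube.

{"method": "jog_arm", "body": {
  "rows": [
    [[0, 0, -0.0008], 0],
    [[0, 0, -0.0008], 0],
    [[0, 0, -0.0008], 0],
    [[0, 0, -0.0008], 0],
    [[0, 0, -0.03], 0],
    [[0, 0, -0.08], 0],
    [[0, 0, -0.13], 0],
    [[0, 0, -0.18], 0],
    [[-0.0255, -0.04, -0.191], 0],
    [[-0.051, -0.08, -0.191], 0],
    [[-0.0765, -0.12, -0.191], 0],
    [[-0.1075, -0.16, -0.191], 0],
    [[-0.1295, -0.1968, -0.191], 0],
    [[-0.1295, -0.1968, -0.191], 0],
    [[-0.1295, -0.1968, -0.191], 0],
    [[-0.1295, -0.1968, -0.191], 0],
    [[-0.1295, -0.1968, -0.191], 0],
    [[-0.1295, -0.1968, -0.191], 0]
  ],
  "gripper": 70
}}

```text
clock: 19.23
tool_pos: [0.4772, -0.1596, 0.2086]
eef_rot: [0.74, 0.673, 0.001, 0.0]
contact_force: [0.1, 0.0, -0.2]
opening: 0.796
```

```bash
python3 -c "
from h import *
s=get_state(); save('wrist','w7.png'); plan(.4752,-.1605,.103,-5.5)
wcap('white',(200,320),.108,s,'w7.png')
print(mark_of('tube_white_mid','wrist')[:2])
a=save('top','t7.png');cv2.imwrite('pics/t7z.png',cv2.resize(a[100:240,200:400,::-1],(0,0),fx=3,fy=3))
plan(.4752,-.1605,.103,-5.5)
"
```

```text
clk 19.28 pos [ 0.4769 -0.1597  0.2086] tilt [ 8.e-04  3.e-04 -1.e+00] yaw -5.39 F [-0.28 -0.33 -1.17] op 69.9
shift norm [-0.0013 -0.0023  0.1407] turn norm 0.001 dist mm 106 rows 2.5
white [     0      0    640    282 134634] [128.7 303.6] [ 0.4689 -0.0964  0.108 ]
[{'pixel': [186.7, 315.8], 'p': 0.59}]
clk 19.38 pos [ 0.4764 -0.16    0.2085] tilt [ 2.e-04  2.e-04 -1.e+00] yaw -5.43 F [ 0.39  0.58 -0.43] op 70.0
shift norm [-0.0009 -0.0015  0.1407] turn norm 0.0006 dist mm 106 rows 2.5
```

View pics/w7.png

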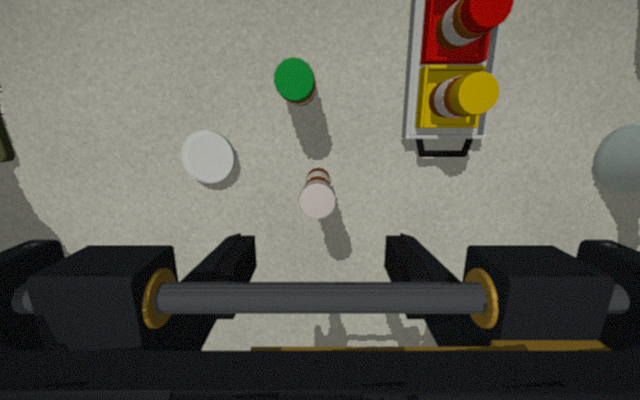

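View pics/t7z.png

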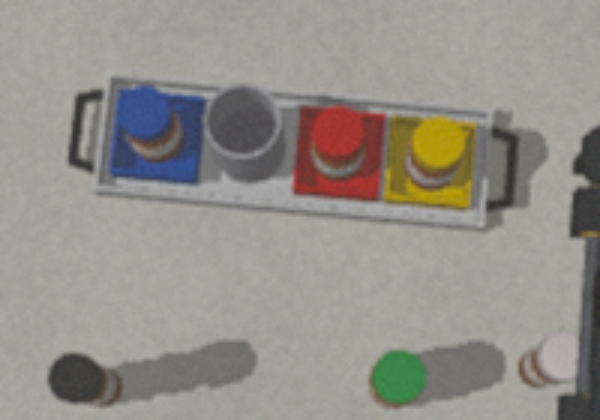

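All three jars stand in their holders. The white cap is at about (201,317) in the wrist view.

```bash
python3 -c "
from h import *
s=get_state(); s['tool_pos']=np.array([.4769,-.1597,.2086]); print(atz('wrist',(201,317.5),.108,s))
plan(*atz('wrist',(201,317.5),.108,s)[:2],.103,-5.5)
"
```

```text
[ 0.4741896  -0.16165834  0.108     ]
clk 19.38 pos [ 0.4764 -0.16    0.2085] tilt [ 2.e-04  2.e-04 -1.e+00] yaw -5.43 F [ 0.39  0.58 -0.43] op 70.0
shift norm [-0.0025 -0.0027  0.1407] turn norm 0.0006 dist mm 106 rows 2.5
```

{"method": "jog_arm", "body": {
  "rows": [
    [[-0.0015, -0.0015, 0.04], 0],
    [[-0.0015, -0.0015, 0.08], 0],
    [[-0.0015, -0.0015, 0.115], 0],
    [[-0.0015, -0.0015, 0.135], 0],
    [[-0.0015, -0.0015, 0.1407], 0],
    [[-0.0015, -0.0015, 0.1407], 0],
    [[-0.0015, -0.0015, 0.1407], 0]
  ]
}}

```text
clock: 19.97
tool_pos: [0.475, -0.1616, 0.1036]
eef_rot: [0.74, 0.672, 0.0, 0.0]
contact_force: [0.8, 0.3, 0.9]
opening: 0.793
```

{"method": "jog_arm", "body": {
  "rows": [
    [[0, 0, 0], 0],
    [[0, 0, 0], 0],
    [[0, 0, 0], 0],
    [[0, 0, 0], 0],
    [[0, 0, 0], 0],
    [[0, 0, 0], 0],
    [[0, 0, 0], 0],
    [[0, 0, 0], 0],
    [[0, 0, 0], 0]
  ],
  "gripper": 15
}}

```text
clock: 20.72
tool_pos: [0.4744, -0.1615, 0.1032]
eef_rot: [0.74, 0.672, -0.0, -0.0]
contact_force: [-0.2, -0.2, 0.0]
opening: 0.17
```

```bash
python3 -c "
from h import *
plan(.4747,-.161,.1,-5.5)
plan(.6445,.0613,.22,-5.5)"
```

```text
clk 20.72 pos [ 0.4744 -0.1615  0.1032] tilt [-1.e-04  1.e-04 -1.e+00] yaw -5.5 F [-0.24 -0.16  0.01] op 15.0
shift norm [0.0008 0.0003 0.0042] turn norm 0.0 dist mm 3 rows 0.1
clk 20.72 pos [ 0.4744 -0.1615  0.1032] tilt [-1.e-04  1.e-04 -1.e+00] yaw -5.5 F [-0.24 -0.16  0.01] op 15.0
shift norm [ 0.3175  0.1972 -0.1558] turn norm 0.0 dist mm 304 rows 7.3
```

The jaws closed to 15 mm, so nothing is held. I'll look before doing anything else.

```bash
python3 -c "
from h import *
save('wrist','w8.png');a=save('side','s8.png');cv2.imwrite('pics/s8z.png',cv2.resize(a[160:300,250:400,::-1],(0,0),fx=4,fy=4))
a=save('top','t8.png');cv2.imwrite('pics/t8z.png',cv2.resize(a[150:290,300:460,::-1],(0,0),fx=4,fy=4))
for c in ('wrist','side','top'): print(boxes_of('tube_white_mid',c)[:2])
"
```

```text
[{'rect': [296.4, 179.4, 347.7, 272.6], 'p': 0.58}]
[{'rect': [319.0, 208.9, 333.2, 260.4], 'p': 0.79}]
[]
```

View pics/w8.png

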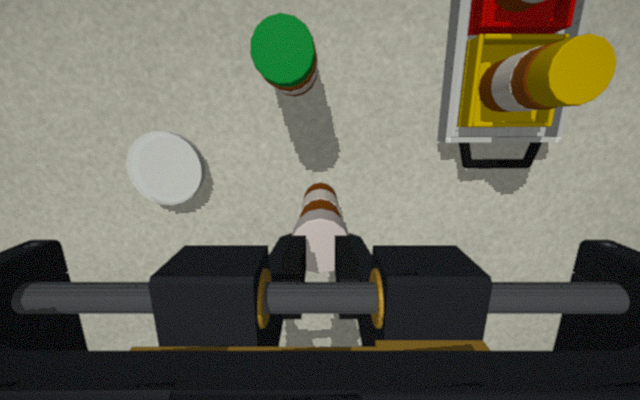

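View pics/s8z.png

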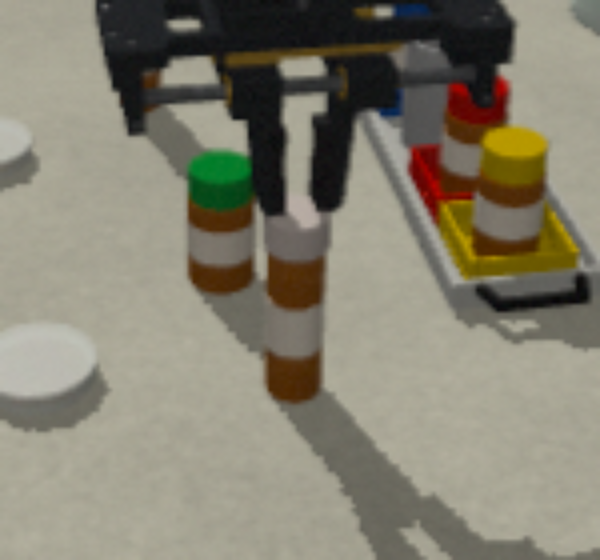

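View pics/t8z.png

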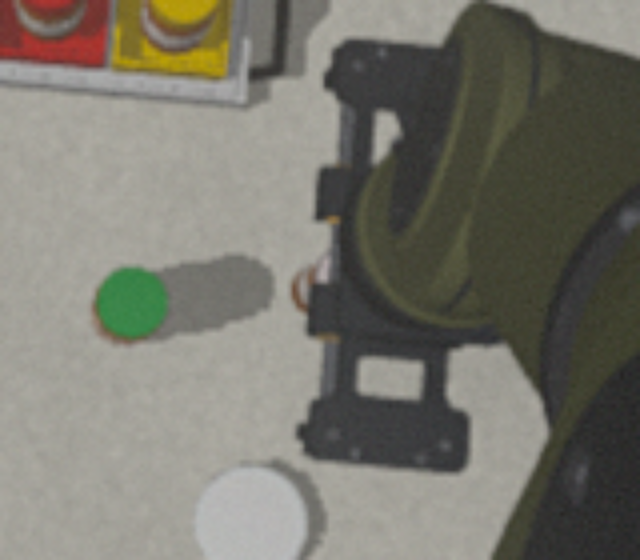

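```bash
python3 -c "
from h import *
s=get_state(); M=R.from_quat(s['eef_rot']).as_matrix(); p=np.array(s['tool_pos'])
def proj(c,X):
    m=camera_model(c);K=m['mtx']
    if 'extrinsics' in m: E=m['extrinsics']
    else:
        T=np.eye(4);T[:3,:3]=M;T[:3,3]=p;E=T@m['T_tool_cam']
    q=np.linalg.inv(E)@np.r_[X,1]; return np.round([K[1,2]-K[1,1]*q[1]/-q[2],K[0,2]+K[0,0]*q[0]/-q[2]],1)
for ty in (-.01,0.01):
  X=p+M@np.array([0,ty,.022]); a=proj('side',X); print('tip',X,'side zoom(row,col)',(a-[160,250])*4,'wrist',proj('wrist',X))
for z in (.11,.09,0):
  X=np.array([.4747,-.161,z]); print('tube',z,(proj('side',X)-[160,250])*4,'wrist',proj('wrist',X))
# held jar cap in w6
s6=dict(tool_pos=np.array([.6325,-.0782,.1117]),eef_rot=s['eef_rot'])
X=atz('wrist',(250,320.5),.1117+.0165,s6); print('cap held offset tool',M.T@(X-s6['tool_pos']))
"
python3 - <<'E'
import cv2
a=cv2.imread('pics/w6.png');cv2.imwrite('pics/w6z.png',cv2.resize(a[150:310,220:420],(0,0),fx=3.5,fy=3.5))
a=cv2.imread('pics/w8.png');cv2.imwrite('pics/w8z.png',cv2.resize(a[150:310,220:420],(0,0),fx=3.5,fy=3.5))
E
```

```text
tip [ 0.46449229 -0.16061012  0.08117268] side zoom(row,col) [262.8 274.4] wrist [229.  305.2]
tip [ 0.4844001  -0.16252822  0.0811719 ] side zoom(row,col) [259.2 313.2] wrist [229.1 335.7]
tube 0.11 [212.4 295.2] wrist [246.3 320.9]
tube 0.09 [246.  294.4] wrist [233.2 320.8]
tube 0 [387.2 290.8] wrist [197.3 320.5]
cap held offset tool [ 2.78100541e-03 -6.35408326e-05 -1.64997848e-02]
```

View pics/w8z.png

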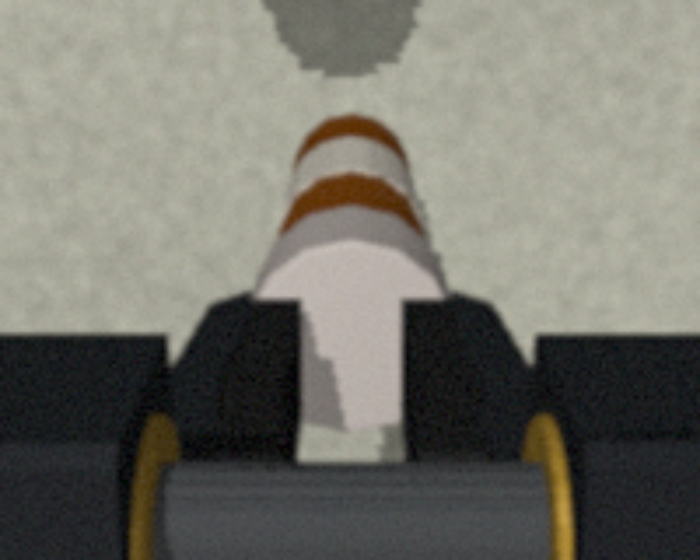

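View pics/w6z.png

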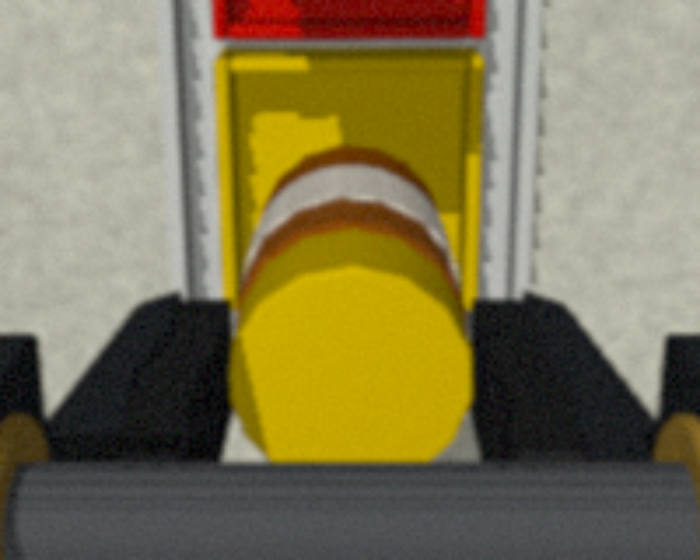

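```bash
python3 -c "
from h import *
m=camera_model('wrist');K=m['mtx'];E=np.linalg.inv(m['T_tool_cam'])
def pw(X):
    q=E@np.r_[X,1]; return np.round([K[1,2]-K[1,1]*q[1]/-q[2],K[0,2]+K[0,0]*q[0]/-q[2]],1)
for z in (.022,.01,0,-.007,-.015):
  print(z,[pw((x,.0075,z)) for x in (-.009,0,.009)])
print(get_state()['clock'], r, [a for a in dir(r) if a[0]!='_'])
for a in dir(r):
  if a[0]!='_': print(a, getattr(r,a))
"
```

```text
0.022 [array([241.8, 331.8]), array([229.1, 331.9]), array([216. , 332.1])]
0.01 [array([249.4, 332.5]), array([236. , 332.7]), array([222.1, 332.9])]
0 [array([256.6, 333.2]), array([242.4, 333.4]), array([227.9, 333.6])]
-0.007 [array([262.1, 333.8]), array([247.4, 334. ]), array([232.3, 334.2])]
-0.015 [array([268.9, 334.5]), array([253.6, 334.7]), array([237.9, 334.9])]
21.0167 <Robot object at 0x7f6e62160050> ['Unreachable', 'finger_overhang']
Unreachable <class 'plant.Unreachable'>
finger_overhang 0.022
```

The tube is still upright and in place. Both the side view (tips at zoomed row ~212) and the wrist view put the real fingertips about 30 mm higher than the stated overhang, so the jaws closed just above the cap. The jars were therefore held only by the top of their caps. I'll lift, open, and grip about 30 mm lower.

{"method": "jog_arm", "body": {
  "rows": [
    [[0, 0, -0.01], 0],
    [[0, 0, -0.03], 0],
    [[0, 0, -0.04], 0],
    [[0, 0, -0.04], 0]
  ]
}}

```text
clock: 21.35
tool_pos: [0.4756, -0.162, 0.1349]
eef_rot: [0.74, 0.672, 0.001, 0.001]
contact_force: [0.2, 0.6, 0.7]
opening: 0.172
```

{"method": "jog_arm", "body": {
  "rows": [
    [[0, 0, 0], 0],
    [[0, 0, 0], 0],
    [[0, 0, 0], 0],
    [[0, 0, 0], 0],
    [[0, 0, 0], 0]
  ],
  "gripper": 70
}}

```text
clock: 21.77
tool_pos: [0.4742, -0.1615, 0.1328]
eef_rot: [0.74, 0.672, -0.0, -0.0]
contact_force: [1.0, -0.3, -0.1]
opening: 0.523
```

```bash
python3 -c "
from h import *
plan(.4747,-.161,.073,-5.5)
save('wrist','w9.png');a=save('side','s9.png');cv2.imwrite('pics/s9z.png',cv2.resize(a[160:300,250:400,::-1],(0,0),fx=4,fy=4))
plan(.4747,-.161,.073,-5.5)
"
```

```text
clk 21.77 pos [ 0.4742 -0.1615  0.1328] tilt [-8.e-04  3.e-04 -1.e+00] yaw -5.5 F [ 1.03 -0.3  -0.12] op 46.1
shift norm [0.0007 0.0006 0.0797] turn norm 0.0 dist mm 60 rows 1.4
clk 21.87 pos [ 0.4743 -0.1615  0.1329] tilt [-6.e-04  2.e-04 -1.e+00] yaw -5.5 F [-0.12  0.48  0.22] op 54.2
shift norm [0.0007 0.0005 0.0799] turn norm 0.0 dist mm 60 rows 1.4
```

View pics/s9z.png

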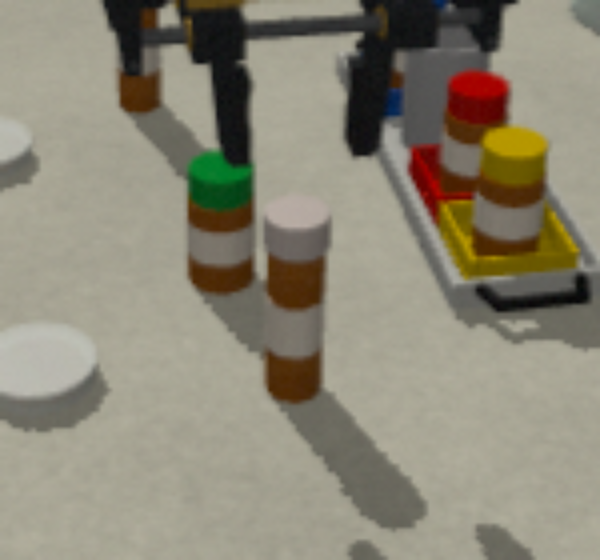

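View pics/w9.png

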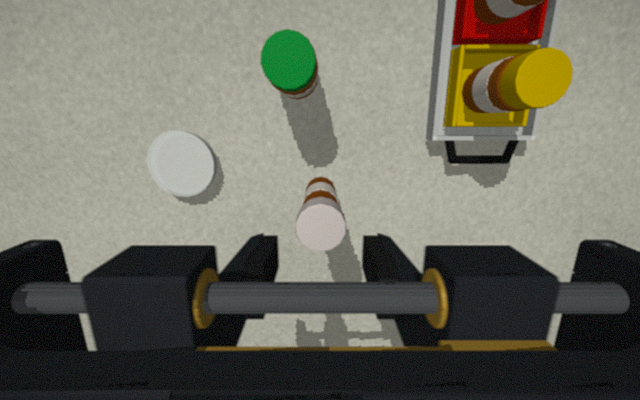

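```bash
python3 -c "
from h import *
s=get_state(); X=atz('wrist',(228.5,321.5),.11,s); print(X)
plan(*X[:2],.073,-5.5)"
```

```text
[ 0.47498208 -0.16152578  0.11      ]
clk 21.87 pos [ 0.4743 -0.1615  0.1329] tilt [-6.e-04  2.e-04 -1.e+00] yaw -5.5 F [-0.12  0.48  0.22] op 54.2
shift norm [0.     0.0009 0.0799] turn norm 0.0 dist mm 60 rows 1.4
```

{"method": "jog_arm", "body": {
  "rows": [
    [[0, 0.0006, 0], 0],
    [[0, 0.0006, 0.01], 0],
    [[0, 0.0006, 0.03], 0],
    [[0, 0.0006, 0.045], 0],
    [[0, 0.0006, 0.06], 0],
    [[0, 0.0006, 0.07], 0],
    [[0, 0.0006, 0.077], 0],
    [[0, 0.0006, 0.0799], 0],
    [[0, 0.0006, 0.0799], 0],
    [[0, 0.0006, 0.0799], 0]
  ]
}}

```text
clock: 22.7
tool_pos: [0.4751, -0.1617, 0.0734]
eef_rot: [0.74, 0.672, 0.0, 0.0]
contact_force: [0.4, 0.1, 0.8]
opening: 0.793
```

{"method": "jog_arm", "body": {
  "rows": [
    [[0, 0, 0], 0],
    [[0, 0, 0], 0],
    [[0, 0, 0], 0],
    [[0, 0, 0], 0],
    [[0, 0, 0], 0],
    [[0, 0, 0], 0],
    [[0, 0, 0], 0],
    [[0, 0, 0], 0],
    [[0, 0, 0], 0]
  ],
  "gripper": 15
}}

```text
clock: 23.45
tool_pos: [0.475, -0.1616, 0.0734]
eef_rot: [0.74, 0.672, 0.0, 0.0]
contact_force: [-0.3, 0.0, 1.7]
opening: 0.379
```

```bash
python3 -c "
from h import *
plan(.6445,.0613,.23,-5.5)
save('wrist','w10.png');a=save('side','s10.png');cv2.imwrite('pics/s10z.png',cv2.resize(a[160:300,250:400,::-1],(0,0),fx=4,fy=4))
"
```

```text
clk 23.45 pos [ 0.475  -0.1616  0.0734] tilt [ 2.e-04  0.e+00 -1.e+00] yaw -5.5 F [-0.32  0.04  1.73] op 33.4
shift norm [ 0.3175  0.1965 -0.2088] turn norm 0.0 dist mm 321 rows 7.7
```

View pics/s10z.png

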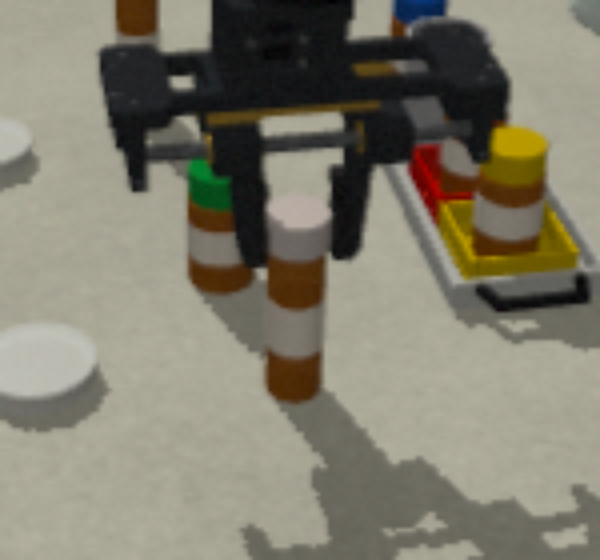

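The cap is gripped at 33.4 mm opening, with the fingers straddling it. Lift and carry.

{"method": "jog_arm", "body": {
  "rows": [
    [[0, 0, -0.01], 0],
    [[0, 0, -0.035], 0],
    [[0, 0, -0.07], 0],
    [[0, 0, -0.105], 0],
    [[0, 0, -0.14], 0],
    [[0.02, 0.0124, -0.17], 0],
    [[0.055, 0.034, -0.18], 0],
    [[0.09, 0.0557, -0.18], 0],
    [[0.125, 0.0774, -0.18], 0],
    [[0.16, 0.099, -0.18], 0],
    [[0.195, 0.1207, -0.18], 0],
    [[0.23, 0.1424, -0.18], 0],
    [[0.265, 0.164, -0.18], 0],
    [[0.295, 0.1826, -0.18], 0],
    [[0.31, 0.192, -0.18], 0],
    [[0.3175, 0.1965, -0.17], 0],
    [[0.3175, 0.1965, -0.155], 0],
    [[0.3175, 0.1965, -0.14], 0],
    [[0.3175, 0.1965, -0.14], 0],
    [[0.3175, 0.1965, -0.14], 0]
  ]
}}

```text
clock: 25.22
tool_pos: [0.6427, 0.0593, 0.1769]
eef_rot: [0.741, 0.672, -0.002, -0.001]
contact_force: [0.6, -0.9, 0.0]
opening: 0.38
```

{"method": "jog_arm", "body": {
  "rows": [
    [[0, 0, 0], 0],
    [[0, 0, 0], 0],
    [[0, 0, 0], 0],
    [[0, 0, 0], 0],
    [[0, 0, 0], 0],
    [[0, 0, 0], 0]
  ]
}}

```text
clock: 25.72
tool_pos: [0.6445, 0.0613, 0.1785]
eef_rot: [0.74, 0.672, 0.0, 0.0]
contact_force: [0.3, -0.1, -1.9]
opening: 0.376
```

```bash
python3 -c "
from h import *
plan(.6445,.0613,.125,-5.5)
save('wrist','w11.png');a=save('side','s11.png');cv2.imwrite('pics/s11z.png',cv2.resize(a[100:250,300:450,::-1],(0,0),fx=4,fy=4))
plan(.6445,.0613,.125,-5.5)
"
```

```text
clk 25.72 pos [0.6445 0.0613 0.1785] tilt [ 4.e-04  2.e-04 -1.e+00] yaw -5.5 F [ 0.33 -0.07 -1.94] op 33.1
shift norm [-0.0001 -0.0001  0.0714] turn norm 0.0 dist mm 54 rows 1.3
clk 25.82 pos [0.6445 0.0613 0.1784] tilt [ 2.e-04  1.e-04 -1.e+00] yaw -5.49 F [-0.57 -0.46 -0.52] op 33.3
shift norm [-0.0001  0.      0.0712] turn norm 0.0001 dist mm 53 rows 1.3
```

View pics/w11.png

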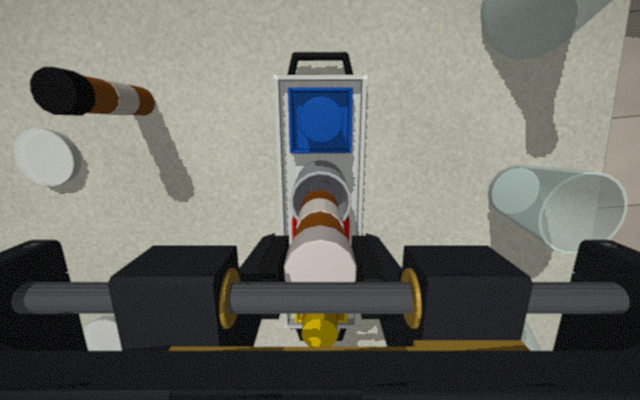

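View pics/s11z.png

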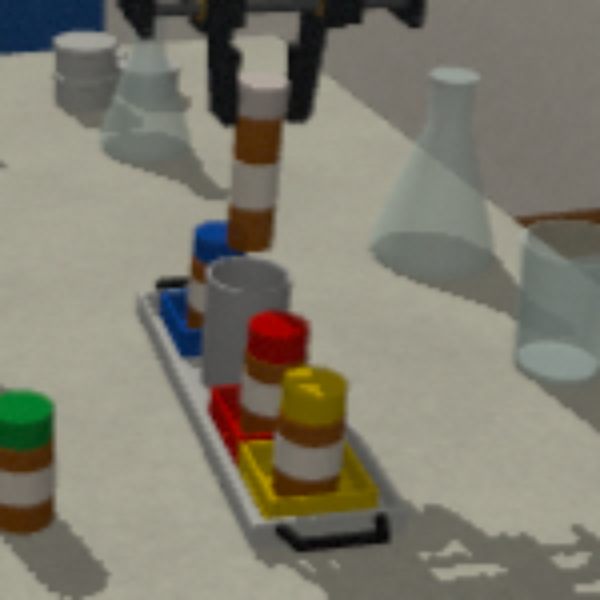

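The tube is held above the canister. I'll check its tilt and centring against a projected vertical axis.

```bash
python3 -c "
from h import *
s=get_state(); p=np.array(s['tool_pos']); M=R.from_quat(s['eef_rot']).as_matrix()
T=np.eye(4);T[:3,:3]=M;T[:3,3]=p
def proj(c,X):
    m=camera_model(c);K=m['mtx'];E=m['extrinsics'] if 'extrinsics' in m else T@m['T_tool_cam']
    q=np.linalg.inv(E)@np.r_[X,1]; return np.round([K[1,2]-K[1,1]*q[1]/-q[2],K[0,2]+K[0,0]*q[0]/-q[2]],1)
b=p[2]-.0734
for h in (0,.055,.09,.11):
    X=np.array([p[0],p[1],b+h]); print(h,'side zoom r,c',(proj('side',X)-[100,300])*4,'wrist',proj('wrist',X))
print('canister rim wrist',proj('wrist',np.array([.6445,.0613,.084])),'side',(proj('side',np.array([.6445,.0613,.084]))-[100,300])*4)
"
python3 - <<'E'
import cv2
a=cv2.imread('pics/w11.png');cv2.imwrite('pics/w11z.png',cv2.resize(a[140:300,230:410],(0,0),fx=3.7,fy=3.7))
E
```

```text
0 side zoom r,c [245.2 247.6] wrist [207.  320.3]
0.055 side zoom r,c [165.6 253.6] wrist [231.  320.5]
0.09 side zoom r,c [112.8 257.6] wrist [254.9 320.6]
0.11 side zoom r,c [ 82. 260.] wrist [274.  320.7]
canister rim wrist [200.5 320.3] side [274.4 245.2]
```

View pics/w11z.png

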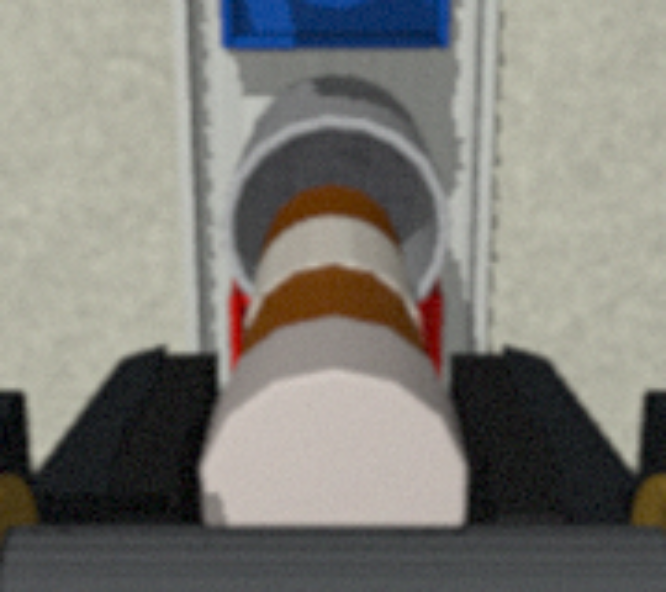

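Alignment is good: the tube bottom is at the predicted pixel, and the rim is centred to within 2 px. Lower into the canister, then creep.

{"method": "jog_arm", "body": {
  "rows": [
    [[0, 0, 0.008], 0],
    [[0, 0, 0.018], 0],
    [[0, 0, 0.028], 0],
    [[0, 0, 0.038], 0],
    [[0, 0, 0.048], 0],
    [[0, 0, 0.056], 0],
    [[0, 0, 0.062], 0],
    [[0, 0, 0.0665], 0],
    [[0, 0, 0.0665], 0],
    [[0, 0, 0.0665], 0],
    [[0, 0, 0.0665], 0]
  ]
}}

```text
clock: 26.73
tool_pos: [0.6448, 0.0613, 0.1288]
eef_rot: [0.74, 0.672, 0.0, 0.0]
contact_force: [-0.8, -0.9, -1.9]
opening: 0.377
```

{"method": "jog_arm", "body": {
  "rows": [
    [[0, 0, 0.0007], 0],
    [[0, 0, 0.0014], 0],
    [[0, 0, 0.0021], 0],
    [[0, 0, 0.0028], 0],
    [[0, 0, 0.0035], 0],
    [[0, 0, 0.0035], 0],
    [[0, 0, 0.0035], 0]
  ]
}}

```text
clock: 27.32
tool_pos: [0.6444, 0.0613, 0.1257]
eef_rot: [0.74, 0.672, -0.0, -0.0]
contact_force: [-0.1, -0.2, -1.6]
opening: 0.378
```

{"method": "jog_arm", "body": {
  "rows": [
    [[0, 0, 0.0007], 0],
    [[0, 0, 0.0014], 0],
    [[0, 0, 0.0021], 0],
    [[0, 0, 0.0028], 0],
    [[0, 0, 0.0035], 0],
    [[0, 0, 0.0035], 0],
    [[0, 0, 0.0035], 0]
  ]
}}

```text
clock: 27.9
tool_pos: [0.6444, 0.0613, 0.1231]
eef_rot: [0.74, 0.672, -0.0, -0.0]
contact_force: [-0.2, 0.8, -0.9]
opening: 0.378
```

{"method": "jog_arm", "body": {
  "rows": [
    [[0, 0, 0.0007], 0],
    [[0, 0, 0.0014], 0],
    [[0, 0, 0.0021], 0],
    [[0, 0, 0.0028], 0],
    [[0, 0, 0.0028], 0],
    [[0, 0, 0.0028], 0]
  ]
}}

```text
clock: 28.4
tool_pos: [0.6444, 0.0613, 0.121]
eef_rot: [0.74, 0.672, -0.0, -0.0]
contact_force: [0.3, -0.3, -0.9]
opening: 0.38
```

```bash
python3 -c "
from h import *
plan(.6445,.0613,.1,-5.5)"
```

```text
clk 28.4 pos [0.6444 0.0613 0.121 ] tilt [-1.e-04  1.e-04 -1.e+00] yaw -5.5 F [ 0.25 -0.33 -0.89] op 33.5
shift norm [0.     0.0001 0.028 ] turn norm -0.0 dist mm 21 rows 0.5
```

{"method": "jog_arm", "body": {
  "rows": [
    [[0, 0, 0.0007], 0],
    [[0, 0, 0.0014], 0],
    [[0, 0, 0.0021], 0],
    [[0, 0, 0.0028], 0],
    [[0, 0, 0.0028], 0],
    [[0, 0, 0.0028], 0]
  ]
}}

```text
clock: 28.9
tool_pos: [0.6444, 0.0613, 0.1189]
eef_rot: [0.74, 0.672, -0.0, -0.0]
contact_force: [0.8, -0.4, -0.9]
opening: 0.377
```

```bash
python3 -c "
from h import *
plan(.6445,.0613,.1,-5.5)"
```

```text
clk 28.9 pos [0.6444 0.0613 0.1189] tilt [-1.e-04  0.e+00 -1.e+00] yaw -5.5 F [ 0.77 -0.43 -0.91] op 33.2
shift norm [0.     0.0001 0.0252] turn norm -0.0 dist mm 19 rows 0.5
```

{"method": "jog_arm", "body": {
  "rows": [
    [[0, 0, 0.0007], 0],
    [[0, 0, 0.0014], 0],
    [[0, 0, 0.0021], 0],
    [[0, 0, 0.0028], 0],
    [[0, 0, 0.0028], 0],
    [[0, 0, 0.0028], 0]
  ]
}}

```text
clock: 29.4
tool_pos: [0.6444, 0.0613, 0.1168]
eef_rot: [0.74, 0.672, -0.0, -0.0]
contact_force: [0.4, -0.5, -0.4]
opening: 0.377
```

{"method": "jog_arm", "body": {
  "rows": [
    [[0, 0, 0.0007], 0],
    [[0, 0, 0.0014], 0],
    [[0, 0, 0.0021], 0],
    [[0, 0, 0.0028], 0],
    [[0, 0, 0.0028], 0],
    [[0, 0, 0.0028], 0]
  ]
}}

```text
clock: 29.9
tool_pos: [0.6444, 0.0613, 0.1147]
eef_rot: [0.74, 0.672, -0.0, -0.0]
contact_force: [0.1, -0.3, -0.2]
opening: 0.377
```

{"method": "jog_arm", "body": {
  "rows": [
    [[0, 0, 0], 0]
  ]
}}

```text
clock: 29.98
tool_pos: [0.6444, 0.0613, 0.1148]
eef_rot: [0.74, 0.672, 0.0, -0.0]
contact_force: [0.5, -0.3, -1.4]
opening: 0.38
```

{"method": "jog_arm", "body": {
  "rows": [
    [[0, 0, 0], 0]
  ]
}}

```text
clock: 30.07
tool_pos: [0.6444, 0.0613, 0.1148]
eef_rot: [0.74, 0.672, 0.0, -0.0]
contact_force: [0.3, 0.4, 0.2]
opening: 0.378
```

{"method": "jog_arm", "body": {
  "rows": [
    [[0, 0, 0.0007], 0],
    [[0, 0, 0.0014], 0],
    [[0, 0, 0.0021], 0],
    [[0, 0, 0.0021], 0],
    [[0, 0, 0.0021], 0]
  ]
}}

```text
clock: 30.48
tool_pos: [0.6444, 0.0613, 0.1131]
eef_rot: [0.74, 0.672, -0.0, -0.0]
contact_force: [-0.1, 0.3, -0.9]
opening: 0.377
```

{"method": "jog_arm", "body": {
  "rows": [
    [[0, 0, 0], 0]
  ]
}}

```text
clock: 30.57
tool_pos: [0.6444, 0.0613, 0.1132]
eef_rot: [0.74, 0.672, 0.0, -0.0]
contact_force: [0.6, 0.1, -0.9]
opening: 0.376
```

{"method": "jog_arm", "body": {
  "rows": [
    [[0, 0, 0], 0]
  ]
}}

```text
clock: 30.65
tool_pos: [0.6445, 0.0613, 0.1132]
eef_rot: [0.74, 0.672, 0.0, -0.0]
contact_force: [1.2, -0.0, -0.8]
opening: 0.373
```

Still free (about −0.9 N, the tube's weight). Continue.

{"method": "jog_arm", "body": {
  "rows": [
    [[0, 0, 0.0007], 0],
    [[0, 0, 0.0014], 0],
    [[0, 0, 0.0021], 0],
    [[0, 0, 0.0028], 0],
    [[0, 0, 0.0028], 0],
    [[0, 0, 0.0028], 0]
  ]
}}

```text
clock: 31.15
tool_pos: [0.6444, 0.0613, 0.111]
eef_rot: [0.74, 0.672, -0.0, -0.0]
contact_force: [-0.4, -0.2, -0.7]
opening: 0.376
```

{"method": "jog_arm", "body": {
  "rows": [
    [[0, 0, 0], 0]
  ]
}}

```text
clock: 31.23
tool_pos: [0.6444, 0.0614, 0.1111]
eef_rot: [0.74, 0.672, 0.0, -0.0]
contact_force: [-0.5, -0.3, -0.2]
opening: 0.378
```

{"method": "jog_arm", "body": {
  "rows": [
    [[0, 0, 0.0007], 0],
    [[0, 0, 0.0014], 0],
    [[0, 0, 0.0021], 0],
    [[0, 0, 0.0021], 0],
    [[0, 0, 0.0021], 0]
  ]
}}

```text
clock: 31.65
tool_pos: [0.6444, 0.0613, 0.1094]
eef_rot: [0.74, 0.672, -0.0, -0.0]
contact_force: [0.7, 0.0, -0.2]
opening: 0.38
```

{"method": "jog_arm", "body": {
  "rows": [
    [[0, 0, 0], 0]
  ]
}}

```text
clock: 31.73
tool_pos: [0.6444, 0.0613, 0.1095]
eef_rot: [0.74, 0.672, 0.0, -0.0]
contact_force: [-0.0, -0.4, -1.2]
opening: 0.376
```

{"method": "jog_arm", "body": {
  "rows": [
    [[0, 0, 0], 0]
  ]
}}

```text
clock: 31.82
tool_pos: [0.6444, 0.0613, 0.1095]
eef_rot: [0.74, 0.672, 0.0, -0.0]
contact_force: [0.3, -0.0, -1.2]
opening: 0.377
```

{"method": "jog_arm", "body": {
  "rows": [
    [[0, 0, 0.0007], 0],
    [[0, 0, 0.0014], 0],
    [[0, 0, 0.0021], 0],
    [[0, 0, 0.0028], 0],
    [[0, 0, 0.0028], 0],
    [[0, 0, 0.0028], 0]
  ]
}}

```text
clock: 32.32
tool_pos: [0.6444, 0.0613, 0.1074]
eef_rot: [0.74, 0.672, 0.0, -0.0]
contact_force: [-0.1, -0.2, -0.5]
opening: 0.381
```

{"method": "jog_arm", "body": {
  "rows": [
    [[0, 0, 0], 0]
  ]
}}

```text
clock: 32.4
tool_pos: [0.6445, 0.0613, 0.1074]
eef_rot: [0.74, 0.672, 0.0, -0.0]
contact_force: [-0.4, -0.2, -1.8]
opening: 0.378
```

{"method": "jog_arm", "body": {
  "rows": [
    [[0, 0, 0.0007], 0],
    [[0, 0, 0.0014], 0],
    [[0, 0, 0.0021], 0],
    [[0, 0, 0.0028], 0],
    [[0, 0, 0.0028], 0],
    [[0, 0, 0.0028], 0]
  ]
}}

```text
clock: 32.9
tool_pos: [0.6445, 0.0613, 0.1055]
eef_rot: [0.74, 0.672, 0.0, 0.0]
contact_force: [-0.5, -0.5, 2.3]
opening: 0.379
```

{"method": "jog_arm", "body": {
  "rows": [
    [[0, 0, 0], 0]
  ]
}}

```text
clock: 32.98
tool_pos: [0.6446, 0.0613, 0.1055]
eef_rot: [0.74, 0.672, 0.0, 0.0]
contact_force: [-0.0, -0.2, 0.8]
opening: 0.377
```

{"method": "jog_arm", "body": {
  "rows": [
    [[0, 0, 0.0004], 0],
    [[0, 0, 0.0008], 0],
    [[0, 0, 0.0008], 0],
    [[0, 0, 0.0008], 0]
  ]
}}

```text
clock: 33.32
tool_pos: [0.6446, 0.0613, 0.1048]
eef_rot: [0.74, 0.672, 0.0, 0.0]
contact_force: [-0.8, -0.1, 1.9]
opening: 0.375
```

{"method": "jog_arm", "body": {
  "rows": [
    [[0, 0, 0], 0]
  ]
}}

```text
clock: 33.4
tool_pos: [0.6445, 0.0613, 0.1048]
eef_rot: [0.74, 0.672, 0.0, 0.0]
contact_force: [0.1, 0.6, 1.6]
opening: 0.374
```

{"method": "jog_arm", "body": {
  "rows": [
    [[0, 0, 0], 0]
  ]
}}

```text
clock: 33.48
tool_pos: [0.6446, 0.0613, 0.1048]
eef_rot: [0.74, 0.672, 0.0, 0.0]
contact_force: [0.3, -0.3, 1.4]
opening: 0.374
```

The packing is felt: Fz went from −0.9 to about +1.6 N, a 2.5 N load or roughly 2 mm of give. Release, let it settle, then withdraw.

{"method": "jog_arm", "body": {
  "rows": [
    [[0, 0, 0], 0],
    [[0, 0, 0], 0],
    [[0, 0, 0], 0],
    [[0, 0, 0], 0],
    [[0, 0, 0], 0],
    [[0, 0, 0], 0],
    [[0, 0, 0], 0],
    [[0, 0, -0.01], 0],
    [[0, 0, -0.03], 0],
    [[0, 0, -0.06], 0],
    [[0, 0, -0.1], 0],
    [[0, 0, -0.14], 0],
    [[0, 0, -0.16], 0],
    [[0, 0, -0.16], 0]
  ],
  "gripper": 60
}}

```text
clock: 34.65
tool_pos: [0.6472, 0.0614, 0.2296]
eef_rot: [0.74, 0.672, 0.004, 0.003]
contact_force: [-0.2, -0.1, 0.3]
opening: 0.681
```

{"method": "jog_arm", "body": {
  "rows": [
    [[-0.03, -0.03, 0], 0],
    [[-0.06, -0.06, 0], 0],
    [[-0.09, -0.09, 0], 0],
    [[-0.12, -0.12, 0], 0],
    [[-0.15, -0.15, 0], 0],
    [[-0.18, -0.18, 0], 0],
    [[-0.21, -0.21, 0], 0],
    [[-0.24, -0.24, 0], 0],
    [[-0.27, -0.25, 0], 0],
    [[-0.3, -0.25, 0], 0],
    [[-0.3, -0.25, 0], 0]
  ]
}}

```text
clock: 35.57
tool_pos: [0.4343, -0.1493, 0.2246]
eef_rot: [0.743, 0.67, -0.001, 0.001]
contact_force: [0.4, -1.9, -0.9]
opening: 0.683
```

```bash
python3 -c "
from h import *
a=save('side','s12.png');cv2.imwrite('pics/s12z.png',cv2.resize(a[120:320,230:430,::-1],(0,0),fx=3,fy=3))
b=save('top','t12.png');cv2.imwrite('pics/t12z.png',cv2.resize(b[100:300,140:480,::-1],(0,0),fx=2.35,fy=2.35))
plan(.5,0,.3)
for t,z in (('jar_red_mid',.0455),('jar_yellow_mid',.0455),('jar_blue_mid',.0455),('tube_white_mid',.088),('jar_green_mid',.0375),('tube_black_mid',.055)):
    print(t,[(np.round(atz('top',x['pixel'],z),3)[:2],round(x['p'],2)) for x in mark_of(t,'top')[:1]])
"
```

```text
clk 35.67 pos [ 0.4358 -0.1451  0.2244] tilt [-6.e-04  3.e-04 -1.e+00] yaw -5.62 F [0.41 1.18 0.14] op 59.7
shift norm [ 0.201   0.0662 -0.1008] turn norm 0.0 dist mm 176 rows 4.2
jar_red_mid [(array([ 0.643, -0.001]), 0.73)]
jar_yellow_mid [(array([ 0.631, -0.078]), 0.75)]
jar_blue_mid [(array([0.647, 0.139]), 0.75)]
tube_white_mid [(array([0.644, 0.058]), 0.85)]
jar_green_mid [(array([ 0.458, -0.058]), 0.51)]
tube_black_mid [(array([0.462, 0.171]), 0.81)]
```

View pics/s12z.png

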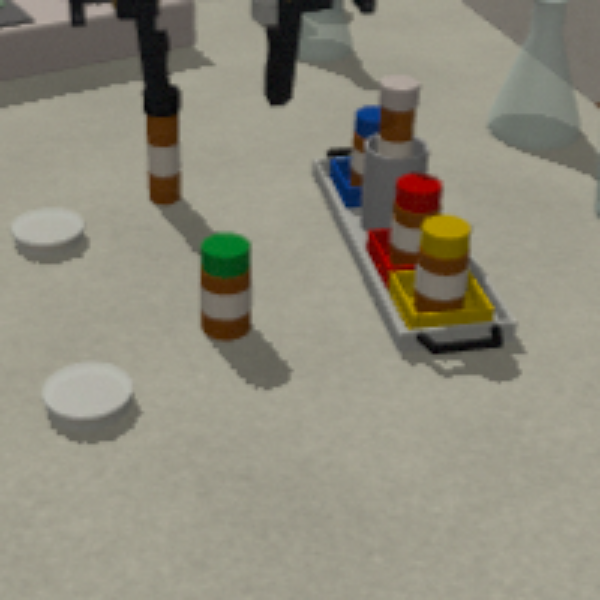

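View pics/t12z.png

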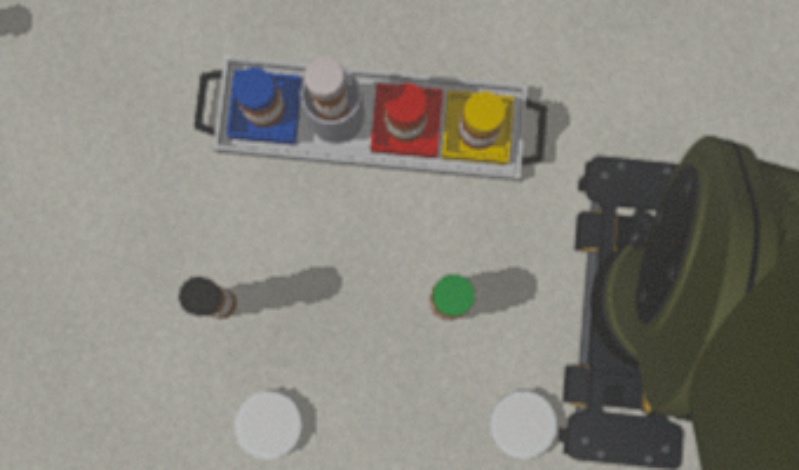

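Everything stands upright: three jars in their holders, the tube in the canister, green and black where they were. The gripper is high and clear, so I'll let the arm settle and hand in.

{"method": "jog_arm", "body": {
  "rows": [
    [[0, 0, 0], 0],
    [[0, 0, 0], 0],
    [[0, 0, 0], 0],
    [[0, 0, 0], 0],
    [[0, 0, 0], 0],
    [[0, 0, 0], 0]
  ]
}}

```text
clock: 36.47
tool_pos: [0.4362, -0.1447, 0.2247]
eef_rot: [0.74, 0.672, 0.0, 0.0]
contact_force: [0.1, -0.8, -1.2]
opening: 0.682
```

```bash
python3 -c "
from h import *
print(workorder.finish_job(), get_state()['clock'])"
```

```text
the job is handed in; nothing more can be done
the job is handed in; nothing more can be done
```

The job is handed in at about 36.5 s: all four glasses are packed and standing upright. I set the blue, red and yellow jars in their own holders first, each lowered to a light floor contact of 7–8.5 N. The white tube went into the canister last. I lowered it until the force rose by about 2.5 N, roughly 2 mm of give in the packing, and then released it.

- **Last pictures (side and top):** all four stand upright in the right places. The green jar and black tube look unmoved, and the gripper was about 0.2 m up, touching nothing.
- **First grasp of the tube failed:** the jaws closed just above the cap without disturbing it. The pictures put the real fingertips about 30 mm higher than the stated overhang, so I lifted and gripped 30 mm lower.
- **Jar grip:** because of that same offset, the jars were held by the upper part of their caps rather than 15–20 mm above centre as asked. None of them slipped.
- **Disagreement in the position checks:** the trained network's last marks for red and blue were up to about 9 mm from where the arm set them down. The pictures clearly show both inside their holders.

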